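# Gauge the slope of a guitar heel block

### The job

On the luthier's bench, turn the wooden heel block on the bench hook so that its tall square face sits flat against the fence and its slope faces away from the fence, and let go of it. Then take the gauge out of its stand and hold its tip gently on the pale dot on the slope, the gauge square to the slope and its spring plunger pushed in about half way. Finish while still holding it there, pressing; leave the other things on the bench alone.

Things in the scene. Friction and masses are not known exactly. Their poses are not given: they have to be found in the camera images.
- hook: Bench hook, fixed: plywood board 220 mm along its x, 260 along y, 14 thick; origin at the centre of its underside, on the bench. A wooden fence runs along the whole edge at its +x end; the face that things sit against is the plane x = +85 mm, looking to -x; its top is 44 mm above the bench, its thickness 25 mm.
- block_centre (a point): Centre, 20 mm above the underside, of the dark wooden heel block (loose, 0.1 kg): 70 mm along its x, 54 along y, 40 high; grasp across its flat y faces. Its +x face is the tall square face; the top is level from x = +3 mm on, and slopes down towards -x at 25.3 degrees to an edge 22 mm high. Starts flat on the hook, about a quarter turn off. Seated: its x is the hook's x, centre at hook x = +50 mm.
- spot (a point): Centre of the pale round dot, 12 mm across, flush in the middle of the block's slope: 16 mm from the block's centre towards its -x, mid-way in y, 31 mm above its underside. Frame: z is the outward normal of the slope, y is the block's y, x runs up the slope.
- stand: Gauge stand, fixed: pale wooden block 160 mm along its x, 60 along y, 50 high, origin at the centre of its underside, with an upright through hole of 14 mm diameter in its middle. The gauge's case stands on its top with the stem and plunger down in the hole.
- gauge_centre (a point): Centre of the grey case of the loose digital gauge (0.15 kg): a flat-sided box 22 mm along its x, 40 along y, 58 along z, screen on its -x face, small cap (6 mm) on top. Below it, on the same z axis, an 18 mm long stem of 10 mm diameter, then the plunger. In the stand it is upright, centre 79 mm above the bench; raise it 45 mm or more to draw it out.
- gauge_tip (a point): Tip of the gauge's plunger: the lowest point of a round-ended steel rod of 6 mm diameter on the gauge's axis, 71 mm below the centre of the case with the plunger out. It moves with the plunger.
- plunger (a joint): How far the gauge's plunger is pushed in, m: 0 fully out, 0.016 fully in. A light spring: about 1 N to start it, about 2.3 N half way (0.008), about 3.5 N fully in (150 N/m).
- pad: Cork sanding pad 45 x 28 x 18 mm at the near, +y corner of the bench hook's board. Leave alone.
- ferrule: Brass ring, 18 mm across and 9 mm high, on the stand's top towards its -x end. Leave alone.
- tuner: Small steel machine-head plate, 14 x 24 x 9 mm, on the stand's top towards its +x end. Leave alone.
- glue: Glue bottle, 56 mm across, 150 mm high, on the left of the bench. Leave alone.
- driver: Screwdriver lying on the right of the bench. Leave alone.
- hammer: Small hammer lying at the far edge of the bench. Leave alone.
- cradle: Cork neck cradle, 90 x 70 x 60 mm, a block with a channel along its top, at the far right of the bench. Leave alone.
Things that resemble listed ones, but are neither listed nor needed, are in the scene too. Of the things like the part that bears gauge_centre, leave any that is blue; of the rest the smaller one is meant.

How it is judged:
By the outcome, as a careful person would: the job done as asked, in the order asked, and still so for the second after the job is handed in, while the arm keeps its last pose, push and grip.
It also fails if it takes over 61 s, if anything falls off the work surface, if the arm or the gripper's body presses on something with over 40 N, if the wrist force passes 120 N, or if a joint passes its speed limit or range.

### The arm

A 6-joint arm with a two-finger parallel gripper is mounted at the origin on the work surface. World frame = base frame: x ahead of the robot, y to its left, z up, the work surface at z = 0. Lengths are in m, angles in degrees, forces in N, time in s.
With the tool pointing down it reaches from about 0.3 to 0.85 m from the base axis. Payload 4.2 kg.
Tool frame: the origin (TCP) lies midway between the tips of the shut fingers; the grasp point (between the pads) lies 19 mm behind it (robot.grasp_offset is the distance from the TCP to the grasp point, in m); x points along the fingers, y is the direction in which the jaws open and shut, and the axes are right-handed (so a half turn about x gives the same grasp; the last joint's range is limited). The gripper opens to 91 mm and grips with 3 to 60 N. Pads are 32 mm wide; open, the fingers measure 118 mm over their backs; the gripper's body (76 mm by 178 mm) begins 60 mm behind the grasp point.
Start: joints at [75.86, 18.312, 89.639, -0, 72.044, -1.146], TCP at [0.129, 0.56, 0.214] pointing down, gripper open.
Joint ranges: [-177.97, 177.97], [-48.28, 115.42], [12.27, 149.76], [-77.06, 257.06], [2.81, 150.46], [-146.56, 146.56]. Speed limits (degrees/s): [147.25, 147.25, 180, 180, 180, 180].

### API

Orientations are given as a 3x3 rotation matrix whose columns are the frame's x, y, z axes.
In Python, from cell import sensors, imaging, robot, spotter gives the robot as it stands. The module is installed in compiled form; this text tells all that it offers.
- The arm moves only by the tool servo_tool, never from a script. Its argument "commands" is a list of rows, each an object of numbers: "tx", "ty", "tz": the shift along the tool's x, y, z in units of 50 mm (1.0 is 50 mm); "twist": the turn about the tool's x in units of 5 degrees (1.0 is 5 degrees). In form: [{"tx": .., "ty": .., "tz": .., "twist": ..}, ...]. A call has 1 to 10 rows; each row is the pose to reach, as a shift and turn from the pose measured when the call began, along the tool's axes at that moment; what a row does not reach only later rows make up. A row lasts 1/10 s, in which the tool goes at most 50 mm and 8.59 degrees, less where a joint would pass 70% of its speed; a pose out of reach is approached as far as the arm can. A call with a gripper value outside its range is refused whole. "fingers" is the opening, from -1 (shut) to 1 (fully open), set as the call begins (left out, the last holds). The fingers move at their own pace and stop on an object; the grip force is fixed at half the most. Time passes only in rows, so rows that repeat a pose let the fingers close. It gives the time, the measured TCP pose, the force and the opening at its end, in the units of the state.
- sensors.get_obs(): the state, without advancing time (a new reading comes with each control period).
- imaging.snapshot(name): name is "scene" or "top" or "wrist"; returns (picture, depth): 420x560x3 uint8, blue, green, red; 420x560 float32, m along the optical axis (not along the pixel's ray), 0 where there is no reading.
- imaging.camera_params(name): a dict with "fx", "fy", "cx", "cy" (pixels), "T" (4x4, takes a point from camera to world coordinates); the wrist camera has in their place "mount" (4x4, takes a point from camera to tool coordinates, whose origin is the TCP and whose axes are the tool frame's). Camera axes: x right, y down, z forward; pixel columns grow to the right and rows downward; lengths in m; the calibration is good to about 2 mm. The wrist camera is an equidistant fisheye: a pixel r from the principal point sees the ray r / f radians off the axis. A picture is of the moment at which its call begins: read the wrist's pose just before it. camera_params takes no time and is no camera call.
- robot.job_done(): hands the job in, once; it reports no verdict.
Trained networks look in the newest picture that a camera, given by its name, has taken for a name from the list of things; names that differ only in an ending like _2 or _b are one class to them, and where a whole thing is asked for, a point or a joint stands for the part that bears it (a point fixed in the world has none). Each returns a list of dicts, best first, with "confidence" (0 to 1); they miss things now and then, are a little off and sometimes report something else, mostly with a low value. They report only what shows in the picture. A call takes as long as a camera call. They do not tell look-alikes from the thing itself.
- spotter.silhouettes(camera, query): "pixels" (420x560 bool, what is visible of it) and "rect" ([left, top, right, bottom] in pixels, round what is visible of it).
- spotter.spot_point(camera, query): "point" ([column, row] in pixels: a listed point, or the origin of a listed thing).
The state is a dict: "time_s": time; "q": joint angles; "dq": joint speeds; "joint_efforts": joint torques, N m; "ee_pos": TCP position; "tcp_rot": TCP orientation; "contact_force": force on the tool from outside, world axes, zero at the start; "wrist_torque": the same for the moment, N m; "finger_gap": opening from 0.0 (shut) to 1.0 (fully open).
Only numpy, scipy, OpenCV 4.12 (cv2) and the standard library are available. Lean on these libraries where they do the work, as an engineer would, in place of code of your own. Each camera call takes 0.05 s, during which the arm holds its last target.

## Working session

There is one attempt and no reset: what is moved stays moved. The work goes in short steps, Python scripts to look and compute and a tool call to move; the robot and the scene stay as the last step left them, time stands still between calls to the robot, and variables do not carry over. Pictures are saved under pics/ and viewed, and the job is handed in when it is done.

Besides the shell and the picture viewer there is one more tool, called after ">>>" as a command line: name --argument value ..., lists and objects as JSON in quotes. servo_tool: Moves the arm, as the interface text tells. Its arguments: {"type":"object","properties":{"commands":{"type":"array","items":{"type":"object","properties":{"tx":{"type":"number"},"ty":{"type":"number"},"tz":{"type":"number"},"twist":{"type":"number"}}}},"fingers":{"type":"number"}},"required":["commands"]}

```bash
mkdir -p pics
python3 - <<'E'
from cell import sensors, imaging, robot, spotter
import cv2, numpy as np
print(sensors.get_obs(), robot.grasp_offset)
for n in ["scene","top","wrist"]:
    p,d=imaging.snapshot(n); cv2.imwrite(f"pics/{n}0.png",p); np.save(f"{n}0d.npy",d)
    print(n,imaging.camera_params(n))
E
```

```text
{'time_s': 0.0, 'q': array([ 7.58596804e+01,  1.83516346e+01,  8.97044714e+01, -6.50582619e-04,
        7.20446478e+01, -1.14712667e+00]), 'dq': array([ 0.05923558, -0.0149944 , -0.0019635 , -0.03409533,  0.00614714,
        0.03231424]), 'joint_efforts': array([-5.26027288e-04, -4.12479186e+01, -2.31971133e+01,  7.27207004e-02,
        4.56814142e-02, -1.39945791e-04]), 'ee_pos': array([0.12917404, 0.55979496, 0.21313346]), 'tcp_rot': array([[-4.19118675e-04,  2.24831504e-01,  9.74397567e-01],
       [-1.70784141e-03,  9.74396071e-01, -2.24831893e-01],
       [-9.99998454e-01, -1.75834776e-03, -2.44110386e-05]]), 'contact_force': array([ 1.22801409, -0.63438319, -0.38012368]), 'wrist_torque': array([-0.03383483,  0.02421109, -0.01104058]), 'finger_gap': 1.0060216531755077} 0.0188
scene {'fx': 447.793814160184, 'fy': 447.793814160184, 'cx': 286.25694645325825, 'cy': 211.61087851052307, 'T': array([[-0.59353681,  0.63267046, -0.49743558,  1.14544706],
       [ 0.80479561,  0.46984766, -0.36269437,  0.38439765],
       [ 0.00425292, -0.61560643, -0.78804228,  0.97115736],
       [ 0.  
[... 168 characters left out ...]
[-0.02722168, -0.99460923,  0.10005724,  0.45976028],
       [-0.99950787,  0.02552077, -0.0182405 , -0.01284852],
       [ 0.01558864, -0.10050454, -0.99481447,  1.32780906],
       [ 0.        ,  0.        ,  0.        ,  1.        ]])}
wrist {'fx': 325.19226210127806, 'fy': 325.19226210127806, 'cx': 280.12687049624463, 'cy': 213.87325270192918, 'mount': array([[-3.37830895e-04, -2.94543423e-01,  9.55638037e-01,
        -1.70651518e-01],
       [ 9.99999940e-01, -1.76066936e-04,  2.99246687e-04,
        -6.25998232e-04],
       [ 8.01151177e-05,  9.55638080e-01,  2.94543465e-01,
        -8.43389601e-02],
       [ 0.00000000e+00,  0.00000000e+00,  0.00000000e+00,
         1.00000000e+00]])}
```

View pics/scene0.png

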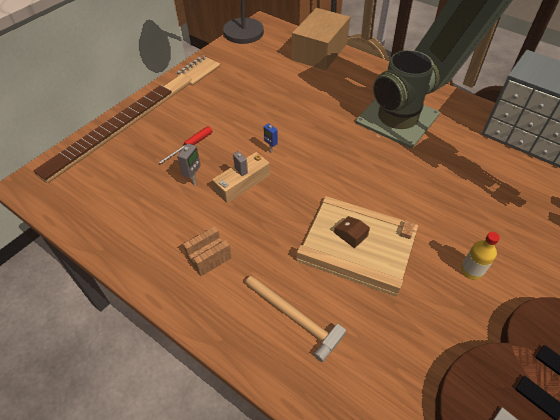

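View pics/top0.png

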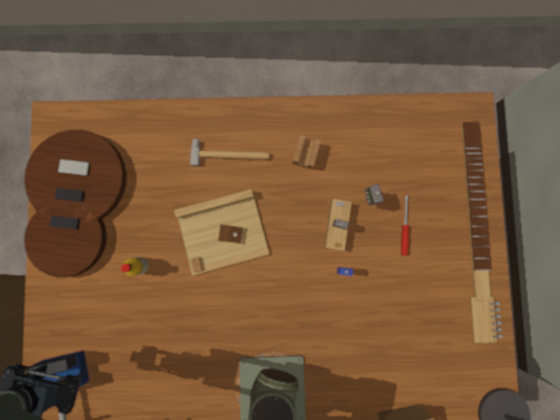

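View pics/wrist0.png

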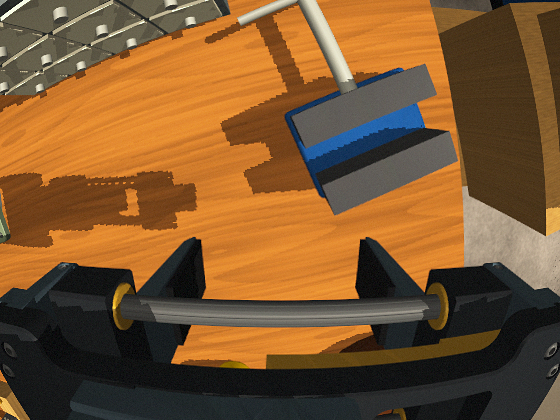

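Scene: hook at top px (222,232), its fence on the far side; block at (230,234); stand at (340,225) with a grey gauge in it. There is a larger grey gauge at (375,194) and a blue one at (346,272).

```bash
cat > h.py <<'E'
import numpy as np, cv2
from cell import sensors, imaging, robot, spotter
P={n:imaging.camera_params(n) for n in ["scene","top","wrist"]}
def cloud(n,d):
    p=P[n]; v,u=np.mgrid[:420,:560]
    X=np.stack([(u-p['cx'])/p['fx']*d,(v-p['cy'])/p['fy']*d,d,np.ones_like(d)],-1)
    return (X@p['T'].T)[...,:3]
def ray(n,uv):
    p=P[n]; r=np.array([(uv[0]-p['cx'])/p['fx'],(uv[1]-p['cy'])/p['fy'],1.])
    return p['T'][:3,3], p['T'][:3,:3]@r
def atz(n,uv,z):
    o,r=ray(n,uv); return o+r*(z-o[2])/r[2]
def proj(n,X):
    p=P[n]; c=np.linalg.inv(p['T'])@np.append(X,1); return [p['cx']+p['fx']*c[0]/c[2],p['cy']+p['fy']*c[1]/c[2]]
E
python3 - <<'E'
from h import *
im={}
for n in ["scene","top"]:
    p,d=imaging.snapshot(n); C=cloud(n,d)
    np.save(n+"C.npy",C)
    for q in ["hook","block_centre","spot","stand","gauge_centre"]:
        if q!="spot":
          for s in spotter.silhouettes(n,q)[:4]:
            m=s["pixels"]; X=C[m]; X=X[d[m]>0]
            print(n,q,round(s["confidence"],2),s["rect"],m.sum(),"med",np.median(X,0).round(3),"zmax",np.percentile(X[:,2],[5,95]).round(3))
            np.save(f"m_{n}_{q}_{s['rect'][0]:.0f}.npy",m)
        for s in spotter.spot_point(n,q)[:4]:
            print("   pt",q,round(s["confidence"],2),np.round(s["point"],1))
    cv2.imwrite(f"pics/{n}c.png",cv2.resize(p[180:290,165:395] if n=="top" else p[120:300,150:430],None,fx=2.8 if n=="scene" else 3.4,fy=2.8 if n=="scene" else 3.4,interpolation=cv2.INTER_CUBIC))
E
```

```text
pt hook 0.89 [355.7 242.7]
scene block_centre 0.75 [335.7, 218.0, 365.2, 244.1] 651 med [0.515 0.131 0.048] zmax [0.021 0.057]
   pt block_centre 0.57 [352.7 231.1]
   pt spot 0.96 [345.9 222.4]
scene stand 0.58 [212.5, 154.0, 273.1, 204.6] 1302 med [ 0.546 -0.211  0.047] zmax [0.006 0.053]
   pt stand 0.77 [239. 181.]
scene gauge_centre 0.9 [178.0, 142.3, 200.6, 184.1] 617 med [ 0.616 -0.324  0.11 ] zmax [0.014 0.139]
scene gauge_centre 0.74 [264.0, 126.3, 275.8, 146.0] 248 med [ 0.383 -0.23   0.081] zmax [0.049 0.103]
scene gauge_centre 0.73 [229.8, 150.5, 245.5, 173.5] 292 med [ 0.529 -0.222  0.088] zmax [0.002 0.11 ]
   pt gauge_centre 0.83 [270.2 133.8]
   pt gauge_centre 0.71 [190.3 158.7]
   pt gauge_centre 0.66 [237.5 161.8]
top hook 0.58 [173.8, 188.0, 271.2, 274.7] 4988 med [0.516 0.154 0.015] zmax [0.009 0.045]
top hook 0.51 [220.4, 220.9, 244.0, 240.8] 388 med [0.503 0.122 0.051] zmax [0.034 0.057]
   pt hook 0.83 [221.1 230. ]
top block_centre 0.62 [220.0, 224.5, 241.0, 241.8] 337 med [0.502 0.117 0.05 ] zmax [0.035 0.057]
   pt block_centre 0.72 [229.5 228.7]
   pt block_centre 0.63 [197.2 264.7]
   pt spot 0.64 [229.3 155.9]
   pt spot 0.58 [234.3 233.7]
top stand 0.74 [325.5, 197.2, 354.5, 249.1] 863 med [ 0.514 -0.224  0.05 ] zmax [0.02  0.055]
   pt stand 0.56 [336.4 223.7]
   pt stand 0.44 [231.1 154. ]
top gauge_centre 0.58 [364.5, 185.0, 382.9, 206.1] 289 med [ 0.606 -0.328  0.134] zmax [0.066 0.141]
top gauge_centre 0.58 [338.0, 268.0, 352.3, 275.9] 108 med [ 0.375 -0.235  0.099] zmax [0.067 0.105]
top gauge_centre 0.53 [296.8, 134.0, 320.9, 169.8] 613 med [ 0.763 -0.133  0.038] zmax [0.023 0.063]
top gauge_centre 0.5 [332.3, 221.6, 348.8, 230.7] 100 med [ 0.52  -0.225  0.106] zmax [0.073 0.113]
   pt gauge_centre 0.72 [373.3 194.5]
   pt gauge_centre 0.59 [342.9 225.6]
   pt gauge_centre 0.57 [220.4 229.8]
   pt gauge_centre 0.47 [340.3 271.8]
```

View pics/scenec.png

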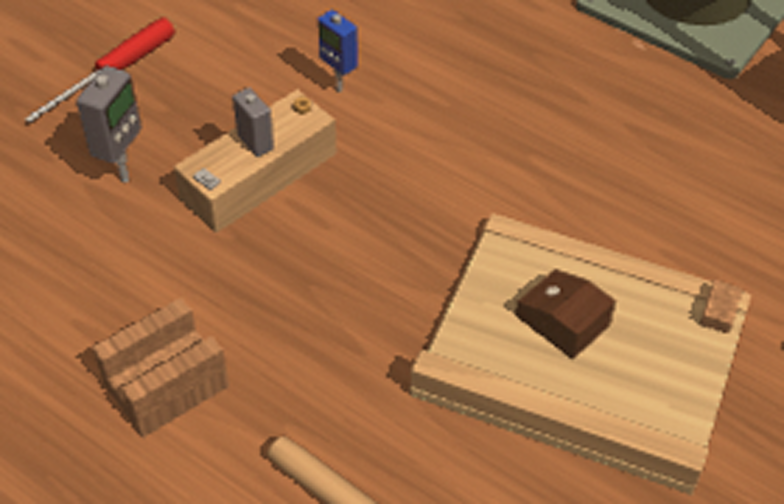

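View pics/topc.png

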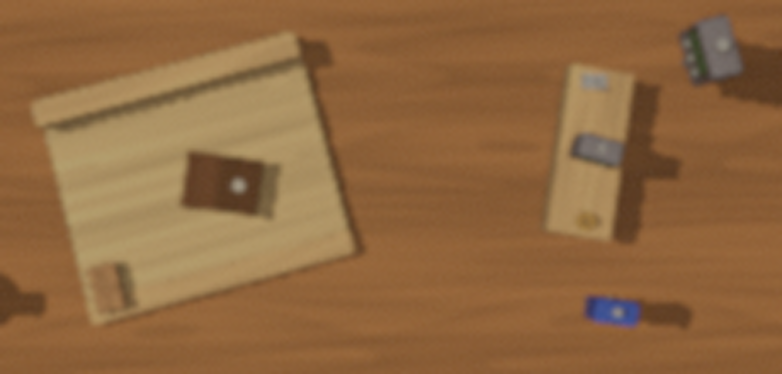

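```bash
ls m_*
python3 - <<'E'
from h import *
import glob
C=np.load("topC.npy"); 
def rect(X,l):
    r=cv2.minAreaRect((X[:,:2]*1000).astype(np.float32)); print(l,"c",np.round(r[0],1),"size",np.round(r[1],1),"ang",round(r[2],1))
    return r
for q,lo,hi in [("hook",.008,.02),("hook",.038,.05),("block_centre",.05,.06),("block_centre",.03,.06),("stand",.045,.056),("gauge_centre",.1,.12)]:
    for f in sorted(glob.glob(f"m_top_{q}_*")):
        X=C[np.load(f)]; X=X[(X[:,2]>lo)&(X[:,2]<hi)]
        if len(X)>5: rect(X,f+str((lo,hi,len(X))))
E
```

```text
m_scene_block_centre_336.npy
m_scene_gauge_centre_178.npy
m_scene_gauge_centre_230.npy
m_scene_gauge_centre_264.npy
m_scene_stand_212.npy
m_top_block_centre_220.npy
m_top_gauge_centre_297.npy
m_top_gauge_centre_332.npy
m_top_gauge_centre_338.npy
m_top_gauge_centre_364.npy
m_top_hook_174.npy
m_top_hook_220.npy
m_top_stand_326.npy
m_top_hook_174.npy(0.008, 0.02, 3984) c [496.1 147.3] size [195.6 260. ] ang 13.8
m_top_hook_220.npy(0.008, 0.02, 13) c [520.5 153.5] size [25.6 55.2] ang 44.8
m_top_hook_174.npy(0.038, 0.05, 619) c [586.4 176.6] size [229.  180.2] ang 72.2
m_top_hook_220.npy(0.038, 0.05, 139) c [500.  121.7] size [70.  51.6] ang 88.6
m_top_block_centre_220.npy(0.05, 0.06, 166) c [501.6 130.7] size [44.9 48.1] ang 88.7
m_top_block_centre_220.npy(0.03, 0.06, 322) c [500.  119.9] size [66.5 51.6] ang 88.4
m_top_stand_326.npy(0.045, 0.056, 726) c [ 521.6 -229.5] size [ 61.2 159.7] ang 78.6
m_top_gauge_centre_332.npy(0.1, 0.12, 81) c [ 520.5 -227.8] size [38.2 20.5] ang 73.6
m_top_gauge_centre_338.npy(0.1, 0.12, 41) c [ 373.3 -237.7] size [37.7 19. ] ang 79.1
m_top_gauge_centre_364.npy(0.1, 0.12, 28) c [ 600.7 -324.6] size [56.3 19. ] ang 36.4
```

The block's dot end points to world −y and the hook's x axis is at about +14°. I'll go over the block for a closer look.

```bash
cat >> h.py <<'E'
def plan(pos,yang):
    """units to reach TCP pos with tool-y world angle yang (tool down)"""
    o=sensors.get_obs(); R=o['tcp_rot']; d=R.T@(np.array(pos)-o['ee_pos'])/0.05
    a=np.degrees(np.arctan2(R[1,1],R[0,1])); tw=-((yang-a+180)%360-180)/5
    print("t",round(o['time_s'],2),"pos",o['ee_pos'].round(4),"yang",round(a,2),"tilt x",R[:,0].round(4),"q",o['q'].round(1),"F",o['contact_force'].round(1),"gap",round(o['finger_gap'],3))
    print("tx,ty,tz,twist",d.round(3),round(tw,3))
def wpix(X,o,):
    p=P['wrist']; T=np.eye(4);T[:3,:3]=o['tcp_rot'];T[:3,3]=o['ee_pos']
    c=np.linalg.inv(T@p['mount'])@np.append(X,1); rr=np.hypot(c[0],c[1]); th=np.arctan2(rr,c[2])
    return np.array([p['cx']+p['fx']*th*c[0]/rr,p['cy']+p['fy']*th*c[1]/rr])
def wcloud(d,o):
    p=P['wrist']; v,u=np.mgrid[:420,:560]; a=(u-p['cx'])/p['fx'];b=(v-p['cy'])/p['fy']; th=np.hypot(a,b)+1e-9
    t=np.tan(th); X=np.stack([a/th*t*d,b/th*t*d,d,np.ones_like(d)],-1)
    T=np.eye(4);T[:3,:3]=o['tcp_rot'];T[:3,3]=o['ee_pos']
    return (X@(T@p['mount']).T)[...,:3]
E
python3 -c "
from h import *
plan([.5,.12,.26],-7)"
```

```text
t 1.15 pos [0.1293 0.5603 0.214 ] yang 77.01 tilt x [ 0.e+00  1.e-04 -1.e+00] q [75.9 18.3 89.6 -0.  72.  -1.1] F [-0.4 -0.4 -0.4] gap 1.001
tx,ty,tz,twist [-0.921 -6.913  9.204] 16.801
```

>>> servo_tool --commands '[{"tx": -0.92, "ty": -0.7, "tz": 0.9, "twist": 1.7}, {"tx": -0.92, "ty": -1.4, "tz": 1.8, "twist": 3.4}, {"tx": -0.92, "ty": -2.1, "tz": 2.7, "twist": 5.1}, {"tx": -0.92, "ty": -2.8, "tz": 3.6, "twist": 6.8}, {"tx": -0.92, "ty": -3.5, "tz": 4.5, "twist": 8.5}, {"tx": -0.92, "ty": -4.2, "tz": 5.4, "twist": 10.2}, {"tx": -0.92, "ty": -4.9, "tz": 6.3, "twist": 11.9}, {"tx": -0.92, "ty": -5.6, "tz": 7.2, "twist": 13.6}, {"tx": -0.92, "ty": -6.3, "tz": 8.1, "twist": 15.3}, {"tx": -0.92, "ty": -6.9, "tz": 9.2, "twist": 16.8}]'

```text
time_s: 2.15
ee_pos: [0.4407, 0.1823, 0.2603]
tcp_rot: [[0.001, 0.992, -0.128], [0.001, -0.128, -0.992], [-1.0, 0.001, -0.001]]
contact_force: [0.6, 0.6, 1.0]
finger_gap: 1.002
```

```bash
python3 -c "
from h import *
plan([.5,.12,.26],-7)"
```

```text
t 2.15 pos [0.4407 0.1823 0.2603] yang -7.34 tilt x [ 7.e-04  6.e-04 -1.e+00] q [21.1  7.7 97.   0.  75.2 28.4] F [0.6 0.6 1. ] gap 1.002
tx,ty,tz,twist [0.006 1.335 1.085] -0.067
```

>>> servo_tool --commands '[{"ty": 0.67, "tz": 0.55}, {"ty": 1.33, "tz": 1.08}, {"ty": 1.33, "tz": 1.08}, {"ty": 1.33, "tz": 1.08}]'

```text
validation failed for argument at $.co...
```

Run:
```python
from h import *
o=sensors.get_obs(); p,d=imaging.snapshot("wrist"); cv2.imwrite("pics/w1.png",p)
C=wcloud(d,o); np.save("w1C.npy",C); plan([.5,.12,.26],-7)
for q in ["block_centre","spot","hook"]:
    for s in spotter.spot_point("wrist",q)[:2]:
        u,v=np.round(s['point']).astype(int); print(q,s['confidence'],s['point'],C[v,u].round(4))
ss=spotter.silhouettes("wrist","block_centre")
for s in ss[:2]:
    m=s['pixels']; X=C[m&(d>0)]; print(s['confidence'],s['rect'],np.percentile(X[:,2],[2,50,98]))
    for lo,hi in [(.03,.06),(.05,.06)]:
        Y=X[(X[:,2]>lo)&(X[:,2]<hi)]; r=cv2.minAreaRect((Y[:,:2]*1000).astype(np.float32)); print(lo,len(Y),r)
np.save("w1m.npy",ss[0]['pixels'])
```

```text
t 2.2 pos [0.4461 0.1771 0.2601] yang -7.82 tilt x [ 0.0058 -0.0049 -1.    ] q [20.5  8.  96.8 -0.4 75.  28.5] F [ 4.4 -3.9  0.9] gap 0.998
tx,ty,tz,twist [0.014 1.222 0.985] -0.164
block_centre 0.71 [332.2, 222.0] [0.4983 0.1312 0.0534]
spot 0.67 [334.0, 236.9] [0.5003 0.1077 0.0453]
hook 0.81 [329.5, 196.6] [0.5014 0.157  0.0302]
hook 0.68 [333.6, 237.6] [0.5003 0.106  0.0445]
0.86 [307.7, 192.4, 357.2, 247.6] [0.01494755 0.05106347 0.05493447]
0.03 2254 ((499.5433349609375, 122.6920394897461), (71.34485626220703, 54.773277282714844), 80.5463638305664)
0.05 1305 ((502.311279296875, 137.276611328125), (42.24791717529297, 54.08663558959961), 81.29499053955078)
```

View pics/w1.png

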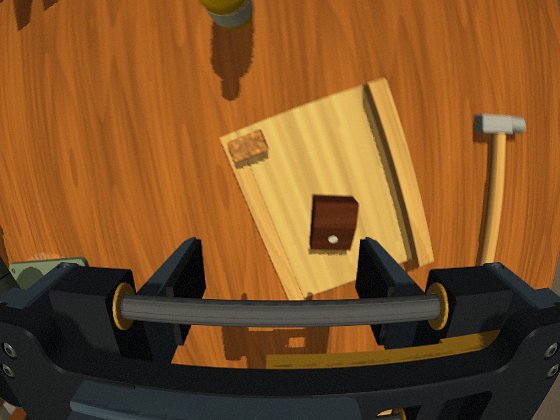

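Dot seen at (334,237), block flat on the board, fence on the right. Next I'll fit the hook from this cloud. The failed move probably needs all four keys in every row.

Run:
```python
from h import *
def fence(C):
    X=C.reshape(-1,3); X=X[np.isfinite(X).all(1)]
    a=np.radians(13.8)
    X=X[(abs(X[:,0]-.55)<.15)&(abs(X[:,1]-.15)<.17)]
    for it in range(3):
        ex=np.array([np.cos(a),np.sin(a)]);ey=np.array([-np.sin(a),np.cos(a)])
        F=X[(X[:,2]>.035)&(X[:,2]<.05)&(X[:,:2]@ex>.585)]
        # line fit of fence-top centre
        c=F[:,:2].mean(0); w=np.linalg.svd(F[:,:2]-c,full_matrices=False)[2][0]
        w=w if w[1]>0 else -w; a=np.arctan2(-w[0],w[1])
    s=F[:,:2]@ex; t=F[:,:2]@ey
    print("ang",np.degrees(a),"n",len(F),"top z",np.median(F[:,2]),"ex range",np.percentile(s,[1,3,50,97,99]).round(4),"ey",np.percentile(t,[1,99]).round(4))
    B=X[(X[:,2]>.008)&(X[:,2]<.02)]; print("board ex",np.percentile(B[:,:2]@ex,[.2,99]).round(4),"ey",np.percentile(B[:,:2]@ey,[.5,99.5]).round(4))
for f in ["w1C.npy","topC.npy","sceneC.npy"]: fence(np.load(f))
```

```text
ang 13.812537483878591 n 3697 top z 0.04367662132944883 ex range [0.6128 0.6132 0.624  0.6369 0.6376] ey [-0.0993  0.1533]
board ex [0.4195 0.6129] ey [-0.1008  0.1546]
ang 13.888954821293094 n 625 top z 0.04413701847847684 ex range [0.6138 0.6141 0.6258 0.6381 0.6389] ey [-0.1034  0.1507]
board ex [0.4199 0.6134] ey [-0.1049  0.1527]
ang 13.930273426648146 n 1167 top z 0.04439626855649048 ex range [0.6152 0.6163 0.6308 0.6408 0.6415] ey [-0.102   0.1518]
board ex [0.4196 0.6404] ey [-0.1036  0.1535]
```

>>> servo_tool --commands '[{"tx": 0, "ty": 0.67, "tz": 0.55, "twist": 0}, {"tx": 0, "ty": 1.22, "tz": 0.95, "twist": 0.25}, {"tx": 0, "ty": 1.22, "tz": 0.95, "twist": 0.25}, {"tx": 0, "ty": 1.22, "tz": 0.95, "twist": 0.25}]'

```text
time_s: 2.8
ee_pos: [0.4936, 0.131, 0.2595]
tcp_rot: [[-0.002, 0.99, -0.142], [0.001, -0.142, -0.99], [-1.0, -0.002, -0.001]]
contact_force: [-0.6, 0.9, -0.3]
finger_gap: 1.001
```

```bash
python3 -c "
from h import *
plan([.5005,.1225,.021],-9.1)"
```

```text
t 2.8 pos [0.4936 0.131  0.2595] yang -8.14 tilt x [-0.002   0.0011 -1.    ] q [13.5 11.  93.1  0.1 76.  21.6] F [-0.6  0.9 -0.3] gap 1.001
tx,ty,tz,twist [4.77  0.171 0.153] 0.192
```

>>> servo_tool --commands '[{"tx": 0.7, "ty": 0.17, "tz": 0.15, "twist": 0.19}, {"tx": 1.5, "ty": 0.17, "tz": 0.15, "twist": 0.19}, {"tx": 2.3, "ty": 0.17, "tz": 0.15, "twist": 0.19}, {"tx": 3.0, "ty": 0.17, "tz": 0.15, "twist": 0.19}, {"tx": 3.5, "ty": 0.17, "tz": 0.15, "twist": 0.19}, {"tx": 3.6, "ty": 0.17, "tz": 0.15, "twist": 0.19}, {"tx": 3.6, "ty": 0.17, "tz": 0.15, "twist": 0.19}]'

```text
time_s: 3.5
ee_pos: [0.4997, 0.1237, 0.0795]
tcp_rot: [[-0.003, 0.988, -0.156], [0.001, -0.156, -0.988], [-1.0, -0.003, -0.001]]
contact_force: [0.1, 0.3, 0.9]
finger_gap: 0.998
```

Run:
```python
from h import *
o=sensors.get_obs(); p,d=imaging.snapshot("wrist"); cv2.imwrite("pics/w2.png",p)
C=wcloud(d,o); plan([.5005,.1225,.021],-9.1)
ss=spotter.silhouettes("wrist","block_centre")
for s in ss[:2]:
    m=s['pixels']; X=C[m&(d>0)]; print(s['confidence'],s['rect'],np.percentile(X[:,2],[2,50,98]))
    for lo,hi in [(.03,.06),(.05,.06)]:
        Y=X[(X[:,2]>lo)&(X[:,2]<hi)]; r=cv2.minAreaRect((Y[:,:2]*1000).astype(np.float32)); print(lo,len(Y),r)
```

```text
t 3.55 pos [0.5008 0.1237 0.0805] yang -8.99 tilt x [-7.0e-04  1.5e-03 -1.0e+00] q [1.250e+01 2.030e+01 1.082e+02 1.000e-01 5.150e+01 2.150e+01] F [-0.2 -0.1  0.3] gap 1.0
tx,ty,tz,twist [ 1.19  -0.     0.026] 0.021
0.58 [240.1, 185.1, 323.2, 281.6] [0.02220161 0.05292429 0.05492166]
0.03 7433 ((500.15679931640625, 122.570068359375), (71.11685180664062, 53.87614822387695), 80.79422760009766)
0.05 4803 ((502.385009765625, 136.59500122070312), (42.46493148803711, 53.766056060791016), 80.86559295654297)
```

View pics/w2.png

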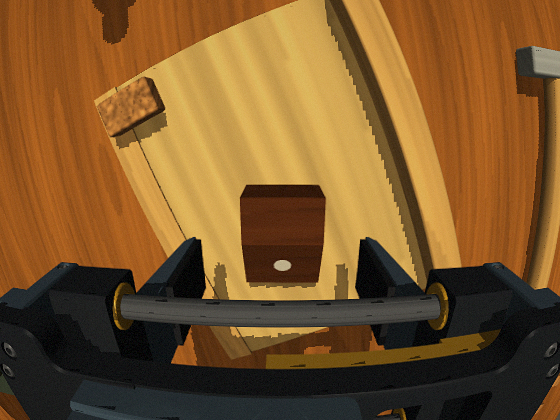

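The block sits centred between the jaws, dot at (283,266), with the measurements agreeing (71×54 mm, 80.8°). Descending to grip.

>>> servo_tool --commands '[{"tx": 0.5, "ty": 0, "tz": 0.03, "twist": 0.02}, {"tx": 1.0, "ty": 0, "tz": 0.03, "twist": 0.02}, {"tx": 1.17, "ty": 0, "tz": 0.03, "twist": 0.02}, {"tx": 1.17, "ty": 0, "tz": 0.03, "twist": 0.02}]'

```text
time_s: 4.0
ee_pos: [0.5011, 0.1223, 0.0227]
tcp_rot: [[0.0, 0.987, -0.158], [0.002, -0.158, -0.987], [-1.0, 0.0, -0.002]]
contact_force: [-0.9, 0.3, -0.2]
finger_gap: 1.0
```

>>> servo_tool --commands '[{"tx": 0, "ty": 0, "tz": 0, "twist": 0}, {"tx": 0, "ty": 0, "tz": 0, "twist": 0}, {"tx": 0, "ty": 0, "tz": 0, "twist": 0}, {"tx": 0, "ty": 0, "tz": 0, "twist": 0}, {"tx": 0, "ty": 0, "tz": 0, "twist": 0}, {"tx": 0, "ty": 0, "tz": 0, "twist": 0}]' --fingers -1

```text
time_s: 4.6
ee_pos: [0.5013, 0.1223, 0.0231]
tcp_rot: [[0.001, 0.987, -0.158], [0.002, -0.158, -0.987], [-1.0, 0.0, -0.002]]
contact_force: [-0.9, -0.3, 3.0]
finger_gap: 0.587
```

```bash
python3 -c "
from h import *
plan([.545,.134,.0245],-76.15)"
```

```text
t 4.6 pos [0.5013 0.1223 0.0231] yang -9.11 tilt x [ 8.0e-04  1.9e-03 -1.0e+00] q [1.240e+01 2.460e+01 1.118e+02 1.000e-01 4.350e+01 2.140e+01] F [-0.9 -0.3  3. ] gap 0.587
tx,ty,tz,twist [-0.028  0.827 -0.369] 13.408
```

>>> servo_tool --commands '[{"tx": -0.07, "ty": 0, "tz": 0, "twist": 0}, {"tx": -0.07, "ty": 0, "tz": 0, "twist": 1.4}, {"tx": -0.07, "ty": 0, "tz": 0, "twist": 2.9}, {"tx": -0.07, "ty": 0, "tz": 0, "twist": 4.4}, {"tx": -0.07, "ty": 0, "tz": 0, "twist": 5.9}, {"tx": -0.07, "ty": 0, "tz": 0, "twist": 7.4}, {"tx": -0.07, "ty": 0, "tz": 0, "twist": 8.9}, {"tx": -0.07, "ty": 0, "tz": 0, "twist": 10.4}, {"tx": -0.07, "ty": 0, "tz": 0, "twist": 11.9}, {"tx": -0.07, "ty": 0, "tz": 0, "twist": 13.4}]'

```text
time_s: 5.6
ee_pos: [0.5011, 0.1223, 0.0265]
tcp_rot: [[0.0, 0.235, -0.972], [0.002, -0.972, -0.235], [-1.0, -0.002, -0.001]]
contact_force: [0.5, 1.2, -1.6]
finger_gap: 0.587
```

>>> servo_tool --commands '[{"tx": 0, "ty": 0, "tz": 0, "twist": 0.2}, {"tx": 0, "ty": 0, "tz": 0, "twist": 0.2}]'

```text
time_s: 5.8
ee_pos: [0.5009, 0.1223, 0.0264]
tcp_rot: [[-0.0, 0.22, -0.976], [0.002, -0.976, -0.22], [-1.0, -0.002, -0.0]]
contact_force: [-0.2, 0.1, -0.8]
finger_gap: 0.588
```

```bash
python3 -c "
from h import *
plan([.5550,.1368,.024],-76.15)"
```

```text
t 5.8 pos [0.5009 0.1223 0.0264] yang -77.3 tilt x [-0.      0.0017 -1.    ] q [1.240e+01 2.430e+01 1.117e+02 1.000e-01 4.400e+01 8.960e+01] F [-0.2  0.1 -0.8] gap 0.588
tx,ty,tz,twist [ 0.049 -0.046 -1.119] -0.23
```

>>> servo_tool --commands '[{"tx": 0, "ty": -0.02, "tz": -0.4, "twist": -0.23}, {"tx": 0, "ty": -0.04, "tz": -0.8, "twist": -0.23}, {"tx": 0.02, "ty": -0.05, "tz": -1.1, "twist": -0.23}, {"tx": 0.04, "ty": -0.05, "tz": -1.1, "twist": -0.23}, {"tx": 0.05, "ty": -0.05, "tz": -1.1, "twist": -0.23}]'

```text
time_s: 6.3
ee_pos: [0.5531, 0.1366, 0.0234]
tcp_rot: [[-0.002, 0.24, -0.971], [0.001, -0.971, -0.24], [-1.0, -0.002, 0.002]]
contact_force: [-1.0, -0.3, -1.0]
finger_gap: 0.589
```

Run:
```python
from h import *
plan([.5617,.1385,.0235],-76.15)
o=sensors.get_obs(); p,d=imaging.snapshot("wrist"); cv2.imwrite("pics/w3.png",p)
p,d=imaging.snapshot("top"); cv2.imwrite("pics/t3.png",cv2.resize(p[180:290,165:275],None,fx=5,fy=5,interpolation=cv2.INTER_CUBIC))
```

```text
t 6.3 pos [0.5531 0.1366 0.0234] yang -76.09 tilt x [-0.002   0.0012 -1.    ] q [1.270e+01 2.840e+01 1.044e+02 1.000e-01 4.730e+01 8.870e+01] F [-1.  -0.3 -1. ] gap 0.589
tx,ty,tz,twist [-0.001  0.004 -0.177] 0.012
```

View pics/w3.png

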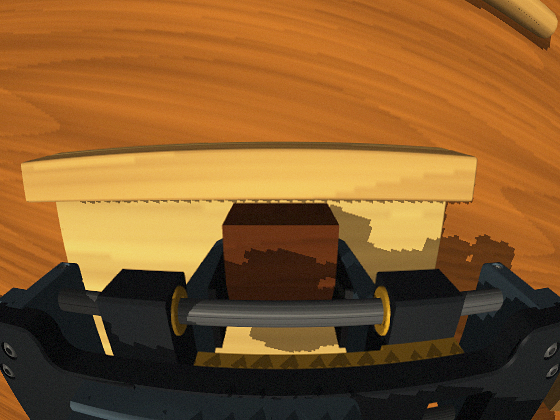

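The block is held square to the fence with a small gap left. I'll nudge it in until there's contact.

>>> servo_tool --commands '[{"tx": 0, "ty": 0, "tz": -0.1, "twist": 0.0}, {"tx": 0, "ty": 0, "tz": -0.16, "twist": 0.0}, {"tx": 0, "ty": 0, "tz": -0.18, "twist": 0.0}, {"tx": 0, "ty": 0, "tz": -0.2, "twist": 0.0}, {"tx": 0, "ty": 0, "tz": -0.2, "twist": 0.0}]'

```text
time_s: 6.9
ee_pos: [0.5617, 0.1387, 0.0234]
tcp_rot: [[-0.004, 0.24, -0.971], [0.001, -0.971, -0.24], [-1.0, -0.002, 0.003]]
contact_force: [-1.6, -0.7, -0.7]
finger_gap: 0.591
```

```bash
python3 -c "
from h import *
plan([.5617,.1385,.0235],-76.15)"
```

```text
t 6.9 pos [0.5617 0.1387 0.0234] yang -76.12 tilt x [-3.5e-03  9.0e-04 -1.0e+00] q [1.270e+01 2.900e+01 1.031e+02 1.000e-01 4.800e+01 8.870e+01] F [-1.6 -0.7 -0.7] gap 0.591
tx,ty,tz,twist [-0.002  0.004  0.001] 0.006
```

>>> servo_tool --commands '[{"tx": 0, "ty": 0, "tz": -0.03, "twist": 0.0}, {"tx": 0, "ty": 0, "tz": -0.05, "twist": 0.0}, {"tx": 0, "ty": 0, "tz": -0.05, "twist": 0.0}]'

```text
time_s: 7.2
ee_pos: [0.5616, 0.1387, 0.0234]
tcp_rot: [[-0.009, 0.24, -0.971], [-0.0, -0.971, -0.24], [-1.0, -0.002, 0.009]]
contact_force: [-7.3, -1.8, 4.2]
finger_gap: 0.59
```

Contact at about 7.5 N, at hook x as expected (s=0.5786). Releasing.

>>> servo_tool --commands '[{"tx": 0, "ty": 0, "tz": 0, "twist": 0}, {"tx": 0, "ty": 0, "tz": 0, "twist": 0}, {"tx": 0, "ty": 0, "tz": 0, "twist": 0}, {"tx": 0, "ty": 0, "tz": 0, "twist": 0}]' --fingers 1

```text
time_s: 7.6
ee_pos: [0.5622, 0.1388, 0.0235]
tcp_rot: [[-0.008, 0.24, -0.971], [-0.0, -0.971, -0.24], [-1.0, -0.002, 0.008]]
contact_force: [-0.6, -0.2, -0.4]
finger_gap: 0.912
```

>>> servo_tool --commands '[{"tx": -0.5, "ty": 0, "tz": 0, "twist": 0}, {"tx": -1.2, "ty": 0, "tz": 0, "twist": 0}, {"tx": -2.0, "ty": 0, "tz": 0, "twist": 0}, {"tx": -2.8, "ty": 0, "tz": 0, "twist": 0}, {"tx": -3.4, "ty": 0, "tz": 0, "twist": 0}, {"tx": -3.4, "ty": 0, "tz": 0, "twist": 0}]'

```text
time_s: 8.2
ee_pos: [0.5665, 0.1395, 0.1987]
tcp_rot: [[0.003, 0.24, -0.971], [0.002, -0.971, -0.24], [-1.0, -0.001, -0.003]]
contact_force: [0.0, 0.1, 0.4]
finger_gap: 1.002
```

Run:
```python
from h import *
plan([.521,-.226,.18],81)
o=sensors.get_obs(); p,d=imaging.snapshot("wrist"); cv2.imwrite("pics/w4.png",p); C=wcloud(d,o)
for s in spotter.silhouettes("wrist","block_centre")[:1]:
    m=s['pixels']; X=C[m&(d>0)]; print(s['confidence'],s['rect'],np.percentile(X[:,2],[2,50,98]))
    for lo,hi in [(.03,.06),(.052,.06)]:
        Y=X[(X[:,2]>lo)&(X[:,2]<hi)]; r=cv2.minAreaRect((Y[:,:2]*1000).astype(np.float32)); print(lo,len(Y),r)
np.save("w4C.npy",C)
```

```text
t 8.2 pos [0.5665 0.1395 0.1987] yang -76.11 tilt x [ 0.003   0.0023 -1.    ] q [12.7 19.5 90.1  0.1 70.2 88.7] F [0.  0.1 0.4] gap 1.002
tx,ty,tz,twist [0.355 6.879 2.64 ] -31.423
0.69 [254.0, 169.2, 307.3, 233.4] [0.03603924 0.05273713 0.05512386]
0.03 3306 ((561.2129516601562, 138.11480712890625), (70.17266845703125, 54.07867431640625), 13.888555526733398)
0.052 1841 ((576.9454956054688, 142.0449676513672), (38.55897903442383, 53.61735534667969), 15.272602081298828)
```

View pics/w4.png

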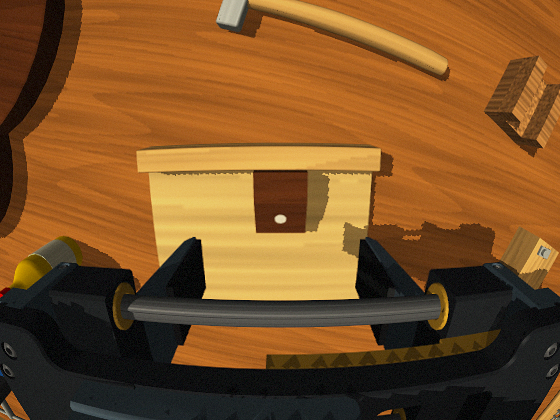

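Block seated flat (70×54 mm, 13.9°), dot at (280,219) on the side away from the fence. Now the gauge.

>>> servo_tool --commands '[{"tx": -0.2, "ty": 0.7, "tz": 0.27, "twist": -1.6}, {"tx": -0.4, "ty": 1.4, "tz": 0.53, "twist": -3.2}, {"tx": -0.5, "ty": 2.1, "tz": 0.8, "twist": -4.8}, {"tx": -0.5, "ty": 2.8, "tz": 1.06, "twist": -6.4}, {"tx": -0.5, "ty": 3.5, "tz": 1.33, "twist": -8.0}, {"tx": -0.5, "ty": 4.2, "tz": 1.6, "twist": -9.6}, {"tx": -0.5, "ty": 4.9, "tz": 1.86, "twist": -11.2}, {"tx": -0.5, "ty": 5.6, "tz": 2.13, "twist": -12.8}, {"tx": -0.5, "ty": 6.3, "tz": 2.4, "twist": -14.4}, {"tx": -0.5, "ty": 6.88, "tz": 2.64, "twist": -16.0}]' --fingers 0.5

```text
time_s: 9.3
ee_pos: [0.5169, -0.2282, 0.2167]
tcp_rot: [[-0.01, 0.997, 0.073], [0.002, 0.073, -0.997], [-1.0, -0.01, -0.002]]
contact_force: [0.4, 0.4, 0.1]
finger_gap: 0.748
```

>>> servo_tool --commands '[{"tx": 0, "ty": 0, "tz": 0, "twist": -1.7}, {"tx": 0, "ty": 0, "tz": 0, "twist": -3.4}, {"tx": 0, "ty": 0, "tz": 0, "twist": -5.1}, {"tx": 0, "ty": 0, "tz": 0, "twist": -6.8}, {"tx": 0, "ty": 0, "tz": 0, "twist": -8.5}, {"tx": 0, "ty": 0, "tz": 0, "twist": -10.2}, {"tx": 0, "ty": 0, "tz": 0, "twist": -11.9}, {"tx": 0, "ty": 0, "tz": 0, "twist": -13.6}, {"tx": 0, "ty": 0, "tz": 0, "twist": -15.3}, {"tx": 0, "ty": 0, "tz": 0, "twist": -15.3}]'

```text
time_s: 10.3
ee_pos: [0.5161, -0.2279, 0.2146]
tcp_rot: [[-0.014, 0.162, 0.987], [0.003, 0.987, -0.162], [-1.0, 0.001, -0.014]]
contact_force: [-0.1, 0.2, -0.1]
finger_gap: 0.752
```

```bash
cat > gl.py <<'E'
from h import *
import sys
o=sensors.get_obs(); p,d=imaging.snapshot("wrist"); cv2.imwrite(f"pics/{sys.argv[1]}.png",p); C=wcloud(d,o)
plan([.521,-.226,.24],81); np.save(sys.argv[1]+"C.npy",C)
for q,lo,hi in [("gauge_centre",.1,.111),("stand",.045,.055)]:
  for s in spotter.silhouettes("wrist",q)[:3]:
    m=s['pixels']; X=C[m&(d>0)]; print(q,s['confidence'],s['rect'],np.percentile(X[:,2],[2,50,98]))
    Y=X[(X[:,2]>lo)&(X[:,2]<hi)]
    if len(Y)>5: print(len(Y),cv2.minAreaRect((Y[:,:2]*1000).astype(np.float32)))
E
python3 gl.py w5
```

```text
t 10.35 pos [ 0.5162 -0.2279  0.2148] yang 80.5 tilt x [-0.0136  0.003  -0.9999] q [ -24.9   17.7   90.4   -0.2   72.7 -105.3] F [-0.1 -0.2  0.5] gap 0.752
tx,ty,tz,twist [-0.505  0.054  0.081] -0.099
gauge_centre 0.62 [221.4, 47.2, 265.8, 79.4] [0.0530586  0.09903252 0.10555767]
273 ((372.2283020019531, -237.46490478515625), (36.763912200927734, 19.308326721191406), 79.01207733154297)
gauge_centre 0.58 [257.0, 190.2, 305.8, 233.2] [0.05806361 0.10705798 0.11401422]
1005 ((519.6975708007812, -228.36660766601562), (39.757171630859375, 23.050031661987305), 71.40930938720703)
gauge_centre 0.52 [207.3, 327.0, 215.2, 342.2] [0.10885737 0.12643979 0.1794773 ]
stand 0.58 [248.9, 122.4, 310.8, 273.3] [0.00096272 0.04985483 0.05204307]
5999 ((521.0652465820312, -228.4490966796875), (60.30867004394531, 160.7713165283203), 79.46698760986328)
stand 0.46 [549.0, 270.0, 557.7, 294.6] [0.00127238 0.01555384 0.31940174]
```

View pics/w5.png

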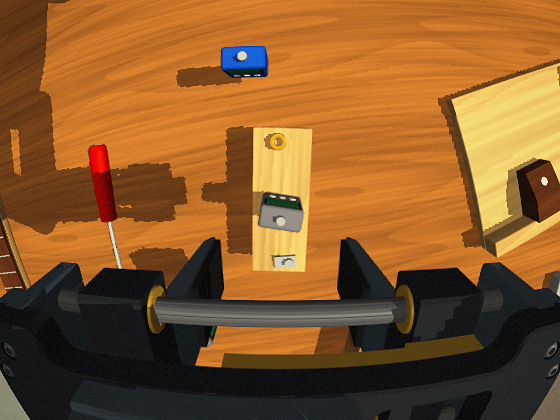

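Gauge in the stand at (281,211), grey with screen towards the robot, yaw about 71°. Closing in with the jaw yaw matched.

```bash
python3 -c "
from h import *
plan([.520,-.2284,.14],71.6)"
```

```text
t 10.45 pos [ 0.5165 -0.2281  0.2156] yang 80.52 tilt x [-0.0123  0.0025 -0.9999] q [ -24.9   17.7   90.3   -0.2   72.7 -105.4] F [-0.8 -0.   0.6] gap 0.75
tx,ty,tz,twist [1.51  0.004 0.089] 1.784
```

>>> servo_tool --commands '[{"tx": 0.5, "ty": 0, "tz": 0.09, "twist": 0.9}, {"tx": 1.0, "ty": 0, "tz": 0.09, "twist": 1.78}, {"tx": 1.5, "ty": 0, "tz": 0.09, "twist": 1.78}, {"tx": 1.5, "ty": 0, "tz": 0.09, "twist": 1.78}, {"tx": 1.5, "ty": 0, "tz": 0.09, "twist": 1.78}]'

```text
time_s: 10.95
ee_pos: [0.52, -0.2287, 0.1405]
tcp_rot: [[-0.013, 0.316, 0.949], [0.003, 0.949, -0.316], [-1.0, -0.001, -0.013]]
contact_force: [0.7, -0.5, 0.6]
finger_gap: 0.749
```

```bash
python3 gl.py w6;  python3 -c "
from h import *
plan([.520,-.2284,.064],71.6)"
```

```text
t 11.0 pos [ 0.5207 -0.2289  0.1415] yang 71.58 tilt x [-0.0109  0.0018 -0.9999] q [-24.8  21.2  96.3  -0.2  63.1 -96.3] F [0.6 0.8 0.1] gap 0.752
tx,ty,tz,twist [-1.97   0.054 -0.034] -1.883
gauge_centre 0.94 [251.6, 206.1, 310.3, 260.4] [0.05599467 0.1069318  0.1139039 ]
1704 ((519.3445434570312, -228.47445678710938), (38.839988708496094, 22.47525978088379), 71.54825592041016)
gauge_centre 0.77 [173.6, 24.6, 237.3, 74.7] [0.04868181 0.09873387 0.10545104]
424 ((373.4237976074219, -238.08642578125), (37.20109939575195, 20.19272232055664), 80.59139251708984)
gauge_centre 0.7 [193.0, 323.7, 234.0, 366.6] [0.0601714  0.08987924 0.19178556]
157 ((602.3507690429688, -319.9046630859375), (27.018760681152344, 2.1789002418518066), 13.094427108764648)
stand 0.84 [232.7, 115.8, 323.6, 301.8] [0.04842545 0.04985816 0.05126348]
8684 ((520.6244506835938, -228.90078735351562), (60.30173873901367, 160.81214904785156), 79.08614349365234)
t 11.1 pos [ 0.521  -0.2291  0.1421] yang 71.6 tilt x [-0.0096  0.0012 -1.    ] q [-24.8  21.2  96.3  -0.2  63.1 -96.3] F [-0.3  1.   0.5] gap 0.745
tx,ty,tz,twist [ 1.561  0.01  -0.008] 0.0
```

View pics/w6.png

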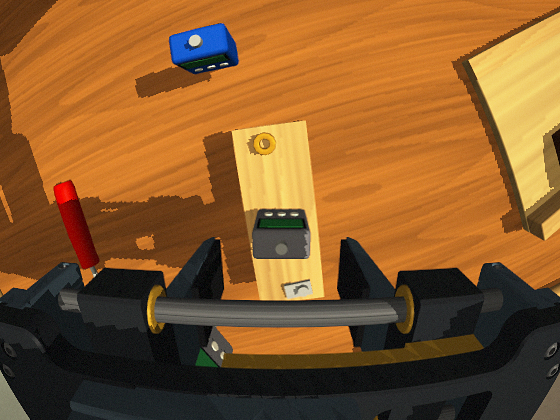

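The gauge is square between the jaws. The large gauge's nearest side clears the gripper body by about 4 cm. Descending and gripping.

>>> servo_tool --commands '[{"tx": 0.5, "ty": 0.01, "tz": -0.01, "twist": 0}, {"tx": 1.0, "ty": 0.01, "tz": -0.01, "twist": 0}, {"tx": 1.5, "ty": 0.01, "tz": -0.01, "twist": 0}, {"tx": 1.56, "ty": 0.01, "tz": -0.01, "twist": 0}, {"tx": 1.56, "ty": 0.01, "tz": -0.01, "twist": 0}]'

```text
time_s: 11.6
ee_pos: [0.5203, -0.2285, 0.0647]
tcp_rot: [[-0.009, 0.316, 0.949], [0.001, 0.949, -0.316], [-1.0, -0.002, -0.009]]
contact_force: [0.0, 0.0, 0.1]
finger_gap: 0.748
```

>>> servo_tool --commands '[{"tx": 0, "ty": 0, "tz": 0, "twist": 0}, {"tx": 0, "ty": 0, "tz": 0, "twist": 0}, {"tx": 0, "ty": 0, "tz": 0, "twist": 0}, {"tx": 0, "ty": 0, "tz": 0, "twist": 0}, {"tx": 0, "ty": 0, "tz": 0, "twist": 0}]' --fingers -1

```text
time_s: 12.1
ee_pos: [0.5207, -0.2286, 0.0654]
tcp_rot: [[-0.008, 0.316, 0.949], [0.001, 0.949, -0.316], [-1.0, -0.002, -0.008]]
contact_force: [0.4, 0.6, 4.6]
finger_gap: 0.437
```

```bash
python3 -c "
from h import *
plan([.520,-.2284,.17],71.6)"
```

```text
t 12.1 pos [ 0.5207 -0.2286  0.0654] yang 71.59 tilt x [-7.9e-03  6.0e-04 -1.0e+00] q [-24.8  25.5 101.9  -0.2  53.  -96.2] F [0.4 0.6 4.6] gap 0.437
tx,ty,tz,twist [-2.091 -0.004 -0.031] -0.002
```

Gripped (39.8 mm = case width). Lifting out.

>>> servo_tool --commands '[{"tx": -0.3, "ty": 0, "tz": 0, "twist": 0}, {"tx": -0.7, "ty": 0, "tz": -0.01, "twist": 0}, {"tx": -1.2, "ty": 0, "tz": -0.02, "twist": 0}, {"tx": -1.8, "ty": 0, "tz": -0.03, "twist": 0}, {"tx": -2.4, "ty": 0, "tz": -0.03, "twist": 0}, {"tx": -3.0, "ty": 0, "tz": -0.03, "twist": 0}, {"tx": -3.0, "ty": 0, "tz": -0.03, "twist": 0}, {"tx": -3.0, "ty": 0, "tz": -0.03, "twist": 0}]'

```text
time_s: 12.9
ee_pos: [0.5201, -0.2281, 0.215]
tcp_rot: [[-0.008, 0.316, 0.949], [0.001, 0.949, -0.316], [-1.0, -0.002, -0.008]]
contact_force: [0.5, -1.1, -2.4]
finger_gap: 0.435
```

```bash
cat > look.py <<'E'
from h import *
import sys
for n in ["scene","wrist"]:
    o=sensors.get_obs(); p,d=imaging.snapshot(n); cv2.imwrite(f"pics/{n}{sys.argv[1]}.png",p)
    for q in ["gauge_centre","gauge_tip"]:
        for s in spotter.spot_point(n,q)[:4]: print(n,q,round(s['confidence'],2),np.round(s['point'],1))
plan([.52,.13,.25],104)
t=o['ee_pos']+o['tcp_rot']@np.array([.0574,0,0]); print("pred tip",t, "scene",proj("scene",t),"wrist",wpix(t,o))
E
python3 look.py 7
```

```text
scene gauge_centre 0.86 [190.  160.2]
scene gauge_centre 0.53 [270.4 137.5]
scene gauge_centre 0.42 [235.6 120.2]
wrist gauge_centre 0.66 [278.1 272.6]
wrist gauge_centre 0.66 [223.9  68.8]
wrist gauge_centre 0.6 [544.6 136.6]
wrist gauge_tip 0.74 [528.1 264.6]
wrist gauge_tip 0.61 [282.9 229. ]
t 13.2 pos [ 0.5199 -0.228   0.2141] yang 71.59 tilt x [-0.0103  0.0017 -0.9999] q [-24.7  18.   90.1  -0.2  72.5 -96.3] F [ 0.5  0.8 -1.2] gap 0.434
tx,ty,tz,twist [-0.706  6.793 -2.268] -6.482
pred tip [ 0.51873253 -0.22763387  0.15598587] scene [np.float64(239.02675730742845), np.float64(142.22495093701474)] wrist [280.93238304 231.7732795 ]
```

View pics/scene7.png

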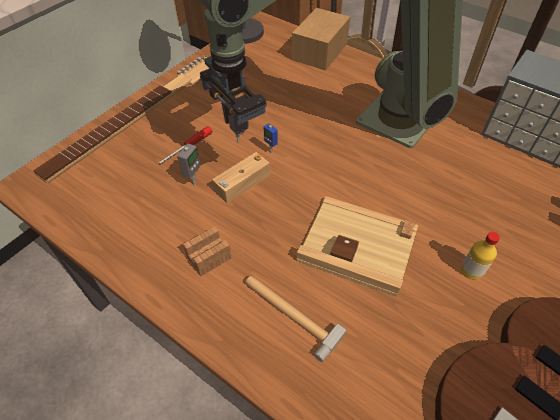

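View pics/wrist7.png

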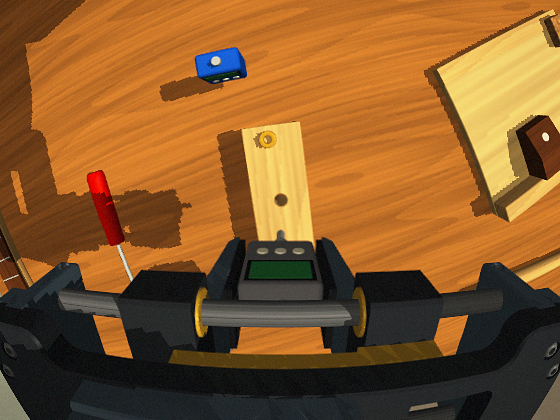

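Gauge is out, the hole is clear, and the seated block is visible. The moves can't command tilt directly. I'll go toward the hook direction first, then see whether stretching beyond reach tilts the tool outward, which is the direction needed (the slope normal lies in the radial plane).

>>> servo_tool --commands '[{"tx": -0.1, "ty": 0.7, "tz": -0.2, "twist": -0.6}, {"tx": -0.2, "ty": 1.4, "tz": -0.4, "twist": -1.3}, {"tx": -0.3, "ty": 2.1, "tz": -0.6, "twist": -1.9}, {"tx": -0.4, "ty": 2.8, "tz": -0.8, "twist": -2.6}, {"tx": -0.5, "ty": 3.5, "tz": -1.1, "twist": -3.2}, {"tx": -0.6, "ty": 4.2, "tz": -1.4, "twist": -3.9}, {"tx": -0.7, "ty": 4.9, "tz": -1.6, "twist": -4.5}, {"tx": -0.7, "ty": 5.6, "tz": -1.8, "twist": -5.2}, {"tx": -0.7, "ty": 6.2, "tz": -2.0, "twist": -5.8}, {"tx": -0.7, "ty": 6.8, "tz": -2.27, "twist": -6.48}]'

```text
time_s: 14.2
ee_pos: [0.5199, 0.1318, 0.2491]
tcp_rot: [[-0.011, -0.244, 0.97], [0.001, 0.97, 0.244], [-1.0, 0.004, -0.01]]
contact_force: [0.7, 0.2, -1.7]
finger_gap: 0.437
```

```bash
python3 -c "
from h import *
plan([.88,.217,.28],103.85)"
```

```text
t 14.2 pos [0.5199 0.1318 0.2491] yang 104.13 tilt x [-0.0109  0.0014 -0.9999] q [ 12.9  13.9  90.7   0.2  75.9 -91.3] F [ 0.7  0.2 -1.7] gap 0.437
tx,ty,tz,twist [-0.694 -0.102  7.393] 0.056
```

>>> servo_tool --commands '[{"tx": -0.6, "ty": 0, "tz": 0.7, "twist": 0}, {"tx": -0.6, "ty": 0, "tz": 1.5, "twist": 0}, {"tx": -0.6, "ty": 0, "tz": 2.3, "twist": 0}, {"tx": -0.6, "ty": 0, "tz": 3.1, "twist": 0}, {"tx": -0.6, "ty": 0, "tz": 3.9, "twist": 0}, {"tx": -0.6, "ty": 0, "tz": 4.7, "twist": 0}, {"tx": -0.6, "ty": 0, "tz": 5.5, "twist": 0}, {"tx": -0.6, "ty": 0, "tz": 6.2, "twist": 0}]'

```text
time_s: 15.0
ee_pos: [0.8222, 0.2078, 0.2745]
tcp_rot: [[-0.012, -0.244, 0.97], [0.001, 0.97, 0.244], [-1.0, 0.004, -0.011]]
contact_force: [2.2, 1.0, -1.5]
finger_gap: 0.436
```

>>> servo_tool --commands '[{"tx": 0, "ty": 0, "tz": 0.4, "twist": 0}, {"tx": 0, "ty": 0, "tz": 0.8, "twist": 0}, {"tx": 0, "ty": 0, "tz": 1.2, "twist": 0}, {"tx": 0, "ty": 0, "tz": 1.6, "twist": 0}]'

```text
time_s: 15.4
ee_pos: [0.8709, 0.22, 0.2552]
tcp_rot: [[0.014, -0.244, 0.97], [0.008, 0.97, 0.244], [-1.0, 0.004, 0.015]]
contact_force: [-0.8, -1.0, -1.1]
finger_gap: 0.437
```

```bash
python3 -c "
from h import *
plan([.88,.217,.28],103.85)"
```

```text
t 15.4 pos [0.8709 0.22   0.2552] yang 104.13 tilt x [ 0.014   0.0077 -0.9999] q [ 13.4  56.7  12.4   0.3 110.1 -90.7] F [-0.8 -1.  -1.1] gap 0.437
tx,ty,tz,twist [-0.494 -0.101  0.169] 0.055
```

Stretching works: the tool has begun tilting outward (1.5°) at the elbow limit. Continue.

>>> servo_tool --commands '[{"tx": -0.4, "ty": 0, "tz": 0.8, "twist": 0}, {"tx": -0.4, "ty": 0, "tz": 1.6, "twist": 0}, {"tx": -0.4, "ty": 0, "tz": 2.4, "twist": 0}, {"tx": -0.4, "ty": 0, "tz": 2.4, "twist": 0}]'

```text
time_s: 15.8
ee_pos: [0.8937, 0.2257, 0.2366]
tcp_rot: [[0.054, -0.244, 0.968], [0.018, 0.97, 0.244], [-0.998, 0.004, 0.057]]
contact_force: [-0.9, -0.7, -1.9]
finger_gap: 0.434
```

```bash
python3 -c "
from h import *
plan([.88,.217,.28],103.85)"
```

```text
t 15.8 pos [0.8937 0.2257 0.2366] yang 104.13 tilt x [ 0.0545  0.0179 -0.9984] q [ 13.4  57.9  12.3   0.3 106.5 -90.7] F [-0.9 -0.7 -1.9] gap 0.434
tx,ty,tz,twist [-0.884 -0.099 -0.258] 0.056
```

>>> servo_tool --commands '[{"tx": -1.0, "ty": 0, "tz": 1.0, "twist": 0}, {"tx": -1.5, "ty": 0, "tz": 2.0, "twist": 0}, {"tx": -2.0, "ty": 0, "tz": 3.0, "twist": 0}, {"tx": -2.5, "ty": 0, "tz": 4.0, "twist": 0}, {"tx": -3.0, "ty": 0, "tz": 5.0, "twist": 0}, {"tx": -3.0, "ty": 0, "tz": 5.0, "twist": 0}]'

```text
time_s: 16.4
ee_pos: [0.8928, 0.2252, 0.2682]
tcp_rot: [[0.095, -0.244, 0.965], [0.028, 0.97, 0.243], [-0.995, 0.004, 0.099]]
contact_force: [0.3, -0.7, -2.2]
finger_gap: 0.438
```

```bash
python3 -c "
from h import *
plan([.88,.217,.28],103.85)"
```

```text
t 16.4 pos [0.8928 0.2252 0.2682] yang 104.13 tilt x [ 0.0952  0.0282 -0.9951] q [ 13.3  56.   12.3   0.3 106.  -90.7] F [ 0.3 -0.7 -2.2] gap 0.438
tx,ty,tz,twist [-0.264 -0.096 -0.263] 0.056
```

>>> servo_tool --commands '[{"tx": 0, "ty": 0, "tz": 1, "twist": 0}, {"tx": 0, "ty": 0, "tz": 2, "twist": 0}, {"tx": 0, "ty": 0, "tz": 4, "twist": 0}, {"tx": 0, "ty": 0, "tz": 6, "twist": 0}, {"tx": 0, "ty": 0, "tz": 8, "twist": 0}, {"tx": 0, "ty": 0, "tz": 10, "twist": 0}]'

```text
time_s: 17.0
ee_pos: [0.9345, 0.2358, 0.2086]
tcp_rot: [[0.135, -0.244, 0.96], [0.038, 0.97, 0.241], [-0.99, 0.004, 0.14]]
contact_force: [0.7, -0.6, -1.7]
finger_gap: 0.439
```

```bash
python3 -c "
from h import *
plan([.88,.217,.28],103.85)"
```

```text
t 17.0 pos [0.9345 0.2358 0.2086] yang 104.13 tilt x [ 0.1352  0.0383 -0.9901] q [ 13.4  59.9  12.3   0.3  99.7 -90.7] F [ 0.7 -0.6 -1.7] gap 0.439
tx,ty,tz,twist [-1.576 -0.093 -0.937] 0.056
```

>>> servo_tool --commands '[{"tx": -1.0, "ty": 0, "tz": 1.0, "twist": 0}, {"tx": -2.0, "ty": 0, "tz": 2.0, "twist": 0}, {"tx": -3.0, "ty": 0, "tz": 4.0, "twist": 0}]'

```text
time_s: 17.3
ee_pos: [0.9255, 0.2332, 0.2639]
tcp_rot: [[0.18, -0.244, 0.953], [0.049, 0.97, 0.239], [-0.982, 0.004, 0.187]]
contact_force: [-0.7, 0.7, -1.8]
finger_gap: 0.436
```

>>> servo_tool --commands '[{"tx": -1.0, "ty": 0, "tz": 1.0, "twist": 0}, {"tx": -2.0, "ty": 0, "tz": 2.0, "twist": 0}, {"tx": -3.0, "ty": 0, "tz": 4.0, "twist": 0}]'

```text
time_s: 17.6
ee_pos: [0.9149, 0.2303, 0.3155]
tcp_rot: [[0.224, -0.244, 0.943], [0.06, 0.97, 0.237], [-0.973, 0.004, 0.232]]
contact_force: [0.1, -0.5, -1.7]
finger_gap: 0.436
```

>>> servo_tool --commands '[{"tx": -1.0, "ty": 0, "tz": 1.0, "twist": 0}, {"tx": -2.0, "ty": 0, "tz": 2.0, "twist": 0}, {"tx": -3.0, "ty": 0, "tz": 4.0, "twist": 0}]'

```text
time_s: 17.9
ee_pos: [0.9022, 0.2268, 0.3643]
tcp_rot: [[0.266, -0.244, 0.932], [0.071, 0.97, 0.234], [-0.961, 0.004, 0.276]]
contact_force: [-0.4, 0.5, -1.1]
finger_gap: 0.438
```

Each call adds about 2.6°; now 16°. Target is 25.3°.

>>> servo_tool --commands '[{"tx": -1.0, "ty": 0, "tz": 1.0, "twist": 0}, {"tx": -2.0, "ty": 0, "tz": 2.0, "twist": 0}, {"tx": -3.0, "ty": 0, "tz": 4.0, "twist": 0}]'

```text
time_s: 18.2
ee_pos: [0.8875, 0.2229, 0.4118]
tcp_rot: [[0.308, -0.244, 0.92], [0.081, 0.97, 0.23], [-0.948, 0.004, 0.318]]
contact_force: [0.7, 0.6, -1.4]
finger_gap: 0.437
```

>>> servo_tool --commands '[{"tx": 0, "ty": 0, "tz": 1.0, "twist": 0}, {"tx": 0, "ty": 0, "tz": 2.0, "twist": 0}, {"tx": 0, "ty": 0, "tz": 4.0, "twist": 0}]'

```text
time_s: 18.5
ee_pos: [0.9164, 0.2302, 0.3933]
tcp_rot: [[0.346, -0.244, 0.906], [0.091, 0.97, 0.227], [-0.934, 0.004, 0.358]]
contact_force: [0.6, 0.7, -1.7]
finger_gap: 0.437
```

```bash
python3 -c "
from h import *
plan([.88,.217,.28],103.85)"
```

```text
t 18.5 pos [0.9164 0.2302 0.3933] yang 104.13 tilt x [ 0.3464  0.0911 -0.9336] q [ 13.2  49.   12.3   0.5  97.7 -90.7] F [ 0.6  0.7 -1.7] gap 0.437
tx,ty,tz,twist [ 1.84  -0.087 -1.531] 0.057
```

>>> servo_tool --commands '[{"tx": 0, "ty": 0, "tz": 1.0, "twist": 0}, {"tx": 0, "ty": 0, "tz": 2.0, "twist": 0}, {"tx": 0, "ty": 0, "tz": 4.0, "twist": 0}]'

```text
time_s: 18.8
ee_pos: [0.9414, 0.2364, 0.3799]
tcp_rot: [[0.384, -0.244, 0.89], [0.101, 0.97, 0.222], [-0.918, 0.004, 0.397]]
contact_force: [0.5, 0.3, -1.6]
finger_gap: 0.433
```

>>> servo_tool --commands '[{"tx": 0, "ty": 0, "tz": 0.7, "twist": 0}, {"tx": 0, "ty": 0, "tz": 0.9, "twist": 0}, {"tx": 0, "ty": 0, "tz": 0.9, "twist": 0}]'

```text
time_s: 19.1
ee_pos: [0.9536, 0.2395, 0.3786]
tcp_rot: [[0.411, -0.244, 0.878], [0.107, 0.97, 0.219], [-0.905, 0.004, 0.425]]
contact_force: [0.3, 0.0, -1.6]
finger_gap: 0.437
```

```bash
python3 -c "
from h import *
plan([.88,.217,.28],103.85)"
```

```text
t 19.1 pos [0.9536 0.2395 0.3786] yang 104.13 tilt x [ 0.411   0.1072 -0.9053] q [ 13.2  50.7  12.3   0.6  91.9 -90.7] F [ 0.3  0.  -1.6] gap 0.437
tx,ty,tz,twist [ 1.133 -0.086 -2.23 ] 0.056
```

Tool tilt is 25.1°, with azimuth 14.6° against the 13.9° wanted. Back to a stand-off above the dot.

```bash
python3 -c "
from h import *
plan([.497,.1226,.151],104.13)"
```

```text
t 19.1 pos [0.9536 0.2395 0.3786] yang 104.13 tilt x [ 0.411   0.1072 -0.9053] q [ 13.2  50.7  12.3   0.6  91.9 -90.7] F [ 0.3  0.  -1.6] gap 0.437
tx,ty,tz,twist [  0.118  -0.057 -10.468] 0.0
```

>>> servo_tool --commands '[{"tx": 0, "ty": 0, "tz": -0.5, "twist": 0}, {"tx": 0, "ty": 0, "tz": -1.2, "twist": 0}, {"tx": 0, "ty": 0, "tz": -2.0, "twist": 0}, {"tx": 0, "ty": 0, "tz": -2.9, "twist": 0}, {"tx": 0, "ty": 0, "tz": -3.8, "twist": 0}, {"tx": 0, "ty": 0, "tz": -4.7, "twist": 0}, {"tx": 0, "ty": -0.01, "tz": -5.6, "twist": 0}, {"tx": 0, "ty": -0.02, "tz": -6.5, "twist": 0}, {"tx": 0, "ty": -0.03, "tz": -7.4, "twist": 0}, {"tx": 0, "ty": -0.03, "tz": -8.2, "twist": 0}]'

```text
time_s: 20.1
ee_pos: [0.5915, 0.1475, 0.2047]
tcp_rot: [[0.412, -0.244, 0.878], [0.107, 0.97, 0.219], [-0.905, 0.004, 0.426]]
contact_force: [-0.4, -0.2, -1.6]
finger_gap: 0.44
```

```bash
python3 -c "
from h import *
plan([.497,.1226,.151],104.13)"
```

```text
t 20.1 pos [0.5915 0.1475 0.2047] yang 104.13 tilt x [ 0.4118  0.1074 -0.9049] q [ 12.4  10.5 106.8   1.5  37.5 -92.7] F [-0.4 -0.2 -1.6] gap 0.44
tx,ty,tz,twist [ 0.14  -0.026 -2.226] 0.0
```

>>> servo_tool --commands '[{"tx": 0, "ty": 0, "tz": -0.7, "twist": 0}, {"tx": 0, "ty": -0.02, "tz": -1.4, "twist": 0}, {"tx": 0.05, "ty": -0.03, "tz": -2.0, "twist": 0}, {"tx": 0.1, "ty": -0.03, "tz": -2.22, "twist": 0}, {"tx": 0.1, "ty": -0.03, "tz": -2.22, "twist": 0}, {"tx": 0.1, "ty": -0.03, "tz": -2.22, "twist": 0}]'

```text
time_s: 20.7
ee_pos: [0.4988, 0.1228, 0.1548]
tcp_rot: [[0.416, -0.244, 0.876], [0.108, 0.97, 0.219], [-0.903, 0.004, 0.429]]
contact_force: [0.5, -0.7, -1.5]
finger_gap: 0.436
```

```bash
python3 look.py 8
python3 - <<'E'
from h import *
# spot via scene and wrist (look.py took pictures)
o=sensors.get_obs()
for n in ["scene","wrist"]:
    for s in spotter.spot_point(n,"spot")[:2]: print(n,round(s['confidence'],2),s['point'])
S=np.array([.5459,.1346,.045]); print("pred spot",proj("scene",S),wpix(S,o))
p=cv2.imread("pics/scene8.png"); cv2.imwrite("pics/s8c.png",cv2.resize(p[150:270,270:400],None,fx=4.5,fy=4.5,interpolation=cv2.INTER_CUBIC))
E
```

```text
scene gauge_centre 0.68 [357.8 193.3]
scene gauge_centre 0.64 [185.4 158.3]
scene gauge_centre 0.51 [273.4 132.2]
scene gauge_tip 0.53 [351.4 219.3]
scene gauge_tip 0.25 [209.  257.7]
wrist gauge_centre 0.77 [280.  273.1]
wrist gauge_tip 0.62 [279.  232.4]
t 21.0 pos [0.4973 0.1225 0.1533] yang 104.14 tilt x [ 0.4125  0.1075 -0.9046] q [ 11.7   5.1 122.2   2.6  27.5 -94.4] F [-0.2  0.1 -2. ] gap 0.441
tx,ty,tz,twist [-1.546  0.043  1.255] 0.027
pred tip [0.52225579 0.12890164 0.10231481] scene [np.float64(352.3830391046829), np.float64(220.07222816784935)] wrist [280.5030775  231.88387519]
scene 0.8 [348.6, 235.5]
scene 0.18 [241.6, 183.2]
wrist 0.93 [280.0, 205.8]
pred spot [np.float64(346.6512784650566), np.float64(241.01816831041884)] [279.85080167 207.83094657]
```

View pics/s8c.png

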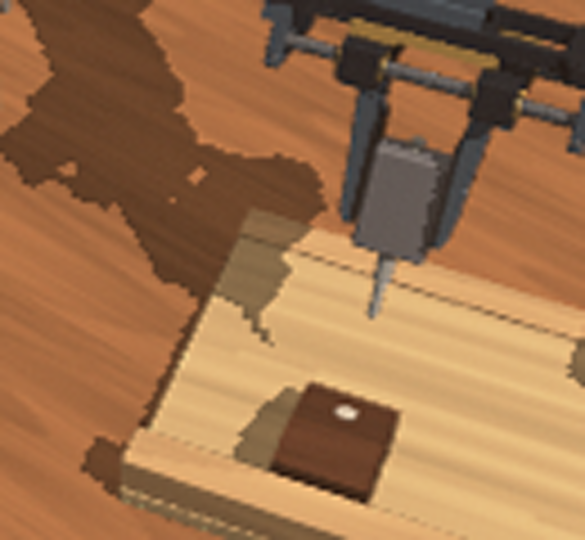

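View pics/wrist8.png

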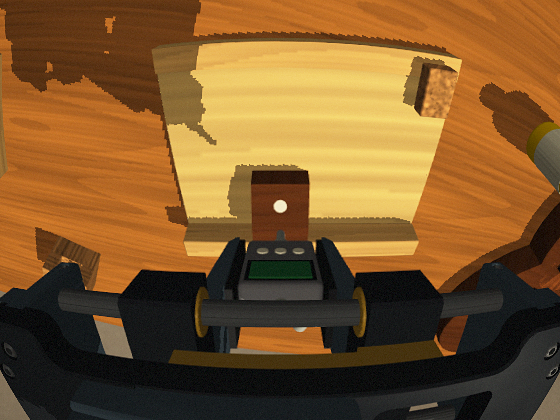

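The tip at scene px (353,220) and dot at (347,242) both agree with prediction within 1 px. Next I'll refine the dot position and the gauge's angle in the grip.

Run:
```python
from h import *
o=sensors.get_obs(); p,d=imaging.snapshot("wrist"); C=wcloud(d,o); R=o['tcp_rot']
b=(p.min(2)>140).astype(np.uint8); n,l,s,c=cv2.connectedComponentsWithStats(b)
for i in range(1,n):
    if abs(c[i][0]-280)<15 and abs(c[i][1]-206)<15:
        m=(l==i); X=C[m]; print("wrist dot px",c[i],s[i],"world",np.median(X,0).round(4),X.mean(0).round(4))
# slope plane normal around dot
yy,xx=np.mgrid[:420,:560]; 
m=(np.hypot(xx-280,yy-206)<11)&(d>0); X=C[m]; 
nv=np.linalg.svd(X-X.mean(0))[2][2]; nv*=np.sign(nv[2]); print("slope n",nv.round(3),len(X),"tool -x",(-R[:,0]).round(3),"ang",np.degrees(np.arccos(nv@-R[:,0])))
# gauge case: points in tool frame
L=(C-o['ee_pos'])@R
ms=[q for q in spotter.silhouettes("wrist","gauge_centre")]
for q in ms[:2]:
    m=q['pixels']&(d>0); print(q['confidence'],q['rect'],np.percentile(L[m],[5,50,95],axis=0).round(4).tolist())
    r=q['rect']; F=m&(yy>(r[1]+r[3])/2-3)&(abs(L[...,1])<.015)
    A=L[m&(L[...,2]<-.005)&(L[...,2]>-.02)]
    if len(A)>20:
        for k in range(3):
            co=np.polyfit(A[:,0],A[:,2],1); e=A[:,2]-np.polyval(co,A[:,0]); A=A[abs(e)<2*e.std()+1e-4]
        print("face slope z vs x deg",np.degrees(np.arctan(co[0])),"z0",co[1],"x range",A[:,0].min(),A[:,0].max(),len(A))
p2,d2=imaging.snapshot("scene"); C2=cloud("scene",d2)
b=((p2.min(2)>150)).astype(np.uint8); n,l,s,c=cv2.connectedComponentsWithStats(b)
for i in range(1,n):
    if abs(c[i][0]-347)<6 and abs(c[i][1]-241)<6: print("scene dot",c[i],s[i],C2[l==i].mean(0).round(4))
g=o['ee_pos']+R@[-.0136,0,0]; print("pred centre scene",proj("scene",g))
for q in spotter.silhouettes("scene","gauge_centre")[:3]:
    L2=(C2[q['pixels']]-o['ee_pos'])@R; L2=L2[(abs(L2)<.08).all(1)]
    if len(L2)>20:
        print(q['rect'],np.percentile(L2,[3,50,97],axis=0).round(4).tolist())
        A=L2[(L2[:,2]>.003)&(L2[:,2]<.02)&(L2[:,0]<.012)&(L2[:,0]>-.04)]; co=np.polyfit(A[:,0],A[:,2],1); print("far face slope deg",np.degrees(np.arctan(co[0])),co[1],len(A))
plan([.497,.1226,.151],104.13)
```

```text
wrist dot px [279.92741935 208.34677419] [274 203  13  12 124] world [0.5456 0.1346 0.0452] [0.5442 0.1343 0.0468]
slope n [-0.418 -0.115  0.901] 372 tool -x [-0.412 -0.107  0.905] ang 0.583789919766936
0.57 [238.6, 230.4, 324.5, 301.1] [[-0.0431, -0.0175, -0.0126], [-0.0308, -0.0004, -0.0115], [0.0085, 0.0169, -0.0048]]
face slope z vs x deg -0.8771751917934787 z0 -0.011864907997124353 x range -0.04440751063516044 0.01331492516478782 3628
scene dot [346.71428571 241.42857143] [345 241   4   2   7] [0.5481 0.1359 0.0469]
pred centre scene [np.float64(359.53259408059705), np.float64(193.95960401067893)]
t 21.3 pos [0.4965 0.1223 0.153 ] yang 104.13 tilt x [ 0.4118  0.1074 -0.9049] q [ 11.7   5.1 122.3   2.6  27.5 -94.4] F [-0.8  0.2 -2. ] gap 0.439
tx,ty,tz,twist [ 0.04   0.003 -0.007] 0.001
```

Dot at (0.5456, 0.1346, 0.0452), matching the block pose. The slope normal and tool axis agree to 0.6°. Approaching to 10 mm off, then I'll check.

```bash
cat > ap.py <<'E'
from h import *
import sys
S=np.array([.5456,.1346,.0450]); o=sensors.get_obs(); R=o['tcp_rot']
tgt=S-R@np.array([.0574+float(sys.argv[1]),0,-.0008]); plan(tgt,104.13)
print("F along -toolx",-o['contact_force']@R[:,0], "F lateral y,z",(R.T@o['contact_force'])[1:].round(2))
E
python3 ap.py 0.010
```

```text
t 21.3 pos [0.4965 0.1223 0.153 ] yang 104.13 tilt x [ 0.4118  0.1074 -0.9049] q [ 11.7   5.1 122.3   2.6  27.5 -94.4] F [-0.8  0.2 -2. ] gap 0.439
tx,ty,tz,twist [ 1.037 -0.01   0.013] 0.001
F along -toolx -1.4593465574767863 F lateral y,z [ 0.38 -1.48]
```

>>> servo_tool --commands '[{"tx": 0.4, "ty": -0.01, "tz": 0.01, "twist": 0}, {"tx": 0.8, "ty": -0.01, "tz": 0.01, "twist": 0}, {"tx": 1.03, "ty": -0.01, "tz": 0.01, "twist": 0}, {"tx": 1.03, "ty": -0.01, "tz": 0.01, "twist": 0}, {"tx": 1.03, "ty": -0.01, "tz": 0.01, "twist": 0}, {"tx": 1.03, "ty": -0.01, "tz": 0.01, "twist": 0}]'

```text
time_s: 21.9
ee_pos: [0.5185, 0.1275, 0.1073]
tcp_rot: [[0.413, -0.244, 0.877], [0.108, 0.97, 0.219], [-0.904, 0.004, 0.427]]
contact_force: [0.1, 0.4, -1.7]
finger_gap: 0.439
```

```bash
python3 ap.py 0.0;python3 - <<'E'
from h import *
f=[]
for n in ["scene","wrist","top","top"]:
    p,d=imaging.snapshot(n); o=sensors.get_obs(); f.append(-o['contact_force']@o['tcp_rot'][:,0])
    if n=="scene": cv2.imwrite("pics/s9c.png",cv2.resize(p[180:260,310:390],None,fx=6,fy=6,interpolation=cv2.INTER_CUBIC))
    if n=="wrist": cv2.imwrite("pics/w9c.png",cv2.resize(p[170:310,220:340],None,fx=4,fy=4,interpolation=cv2.INTER_CUBIC))
print(f)
E
python3 ap.py 0.0
```

```text
t 21.9 pos [0.5185 0.1275 0.1073] yang 104.13 tilt x [ 0.4129  0.1076 -0.9044] q [ 11.8  10.8 123.7   3.4  20.2 -95.2] F [ 0.1  0.4 -1.7] gap 0.439
tx,ty,tz,twist [ 0.218  0.001 -0.01 ] 0.0
F along -toolx -1.6413574036674585 F lateral y,z [ 0.41 -0.6 ]
[np.float64(-2.085273423456379), np.float64(-1.5805658685274953), np.float64(-1.5875318961697993), np.float64(-1.709092622866435)]
t 22.1 pos [0.5184 0.1275 0.1072] yang 104.13 tilt x [ 0.4128  0.1076 -0.9045] q [ 11.8  10.8 123.8   3.4  20.2 -95.2] F [ 0.4  0.  -1.7] gap 0.435
tx,ty,tz,twist [ 0.217  0.001 -0.006] 0.0
F along -toolx -1.709092622866435 F lateral y,z [-0.11 -0.37]
```

View pics/s9c.png

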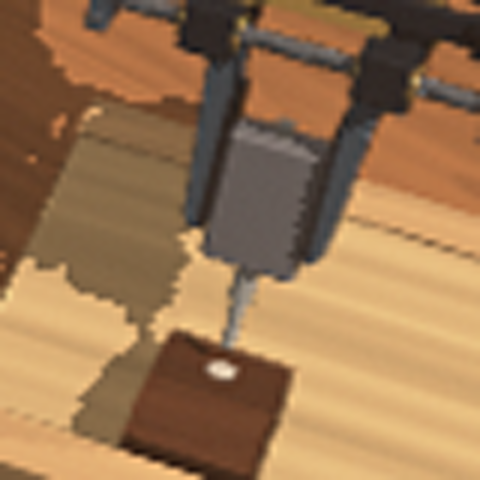

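View pics/w9c.png

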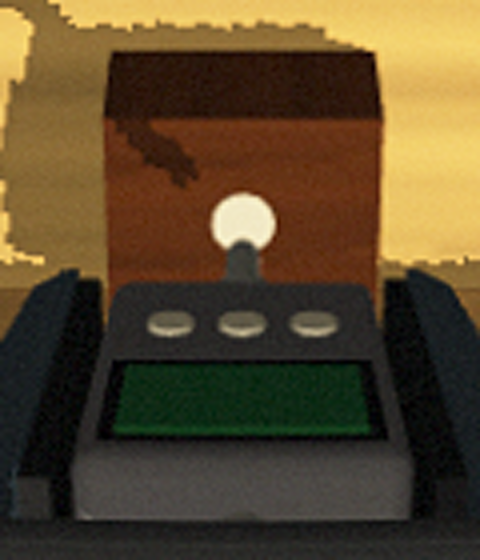

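Tip about 10 mm above the dot and laterally centred. Force baseline is −1.65 N along the axis. Going to a nominal 4 mm of compression.

>>> servo_tool --commands '[{"tx": 0.1, "ty": 0, "tz": 0, "twist": 0}, {"tx": 0.2, "ty": 0, "tz": 0, "twist": 0}, {"tx": 0.25, "ty": 0, "tz": 0, "twist": 0}, {"tx": 0.3, "ty": 0, "tz": 0, "twist": 0}, {"tx": 0.3, "ty": 0, "tz": 0, "twist": 0}, {"tx": 0.3, "ty": 0, "tz": 0, "twist": 0}]'

```text
time_s: 22.7
ee_pos: [0.5246, 0.1291, 0.0936]
tcp_rot: [[0.413, -0.244, 0.878], [0.108, 0.97, 0.219], [-0.904, 0.004, 0.426]]
contact_force: [-0.6, -0.6, -0.2]
finger_gap: 0.436
```

```bash
cat > fz.py <<'E'
from h import *
import sys
f=[];r=[]
for i in range(8):
    p,d=imaging.snapshot(["scene","wrist"][i%2]); o=sensors.get_obs(); f.append(o['tcp_rot'].T@o['contact_force']); r.append(o['ee_pos'])
    if i==0: cv2.imwrite(f"pics/s{sys.argv[1]}c.png",cv2.resize(p[180:260,310:390],None,fx=6,fy=6,interpolation=cv2.INTER_CUBIC))
    if i==1: cv2.imwrite(f"pics/w{sys.argv[1]}c.png",cv2.resize(p[170:310,220:340],None,fx=4,fy=4,interpolation=cv2.INTER_CUBIC))
f=np.array(f); print("F tool mean",f.mean(0).round(2),"sd",f.std(0).round(2)); r=np.array(r); print("push",1.65-f.mean(0)[0])
S=np.array([.5456,.1346,.0450]); print("nominal compression mm",1000*(.0574-(S-r.mean(0))@o['tcp_rot'][:,0]), "tool lateral mm",(1000*(S-r.mean(0))@o['tcp_rot'])[1:])
E
python3 fz.py 10; python3 ap.py -0.008
```

```text
F tool mean [-0.27 -0.13 -0.94] sd [0.56 0.38 0.51]
push 1.9233025174114737
nominal compression mm 4.038353819372523 tool lateral mm [ 0.04535243 -1.1338694 ]
t 23.1 pos [0.5246 0.1291 0.0937] yang 104.13 tilt x [ 0.4129  0.1076 -0.9044] q [ 11.9  12.6 124.1   3.7  18.1 -95.5] F [-1.5 -1.  -1.4] gap 0.437
tx,ty,tz,twist [ 0.079  0.001 -0.007] 0.001
F along -toolx -0.4990087482052283 F lateral y,z [-0.66 -2.11]
```

View pics/s10c.png

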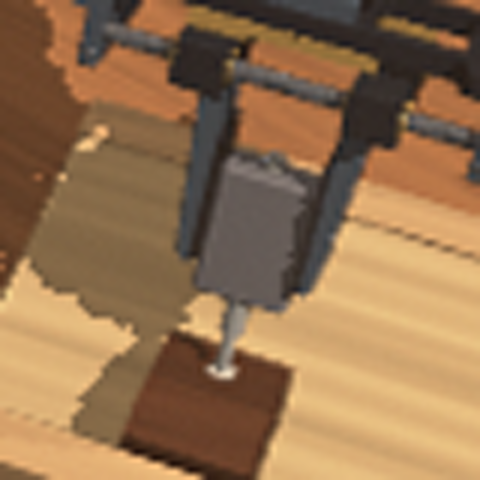

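View pics/w10c.png

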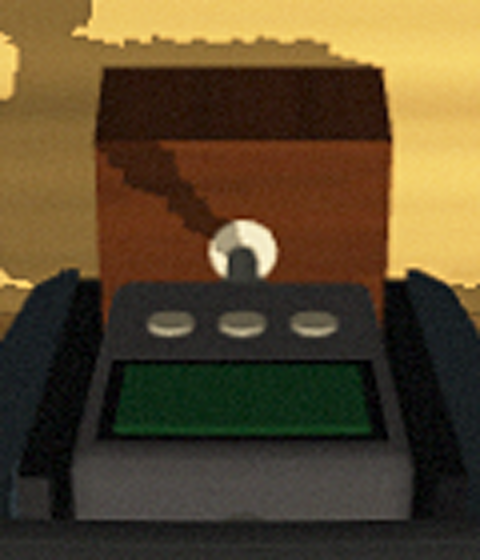

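Tip on the dot's centre, push ≈1.9 N (expected 1.7). Pressing a further 3.7 mm.

>>> servo_tool --commands '[{"tx": 0.03, "ty": 0, "tz": 0, "twist": 0}, {"tx": 0.06, "ty": 0, "tz": 0, "twist": 0}, {"tx": 0.075, "ty": 0, "tz": 0, "twist": 0}, {"tx": 0.075, "ty": 0, "tz": 0, "twist": 0}, {"tx": 0.075, "ty": 0, "tz": 0, "twist": 0}]'

```text
time_s: 23.6
ee_pos: [0.5262, 0.1295, 0.0903]
tcp_rot: [[0.413, -0.244, 0.877], [0.108, 0.97, 0.219], [-0.904, 0.004, 0.427]]
contact_force: [-0.6, -0.0, 1.0]
finger_gap: 0.442
```

```bash
python3 fz.py 11; python3 fz.py 12
python3 - <<'E'
from h import *
o=sensors.get_obs(); p,d=imaging.snapshot("wrist"); C=wcloud(d,o); R=o['tcp_rot']; L=(C-o['ee_pos'])@R
A=L[(abs(L[...,1])<.017)&(L[...,2]<-.005)&(L[...,2]>-.02)&(L[...,0]>-.045)&(L[...,0]<.0155)&(d>0)]
for k in range(3):
    co=np.polyfit(A[:,0],A[:,2],1); e=A[:,2]-np.polyval(co,A[:,0]); A=A[abs(e)<2*e.std()+1e-4]
print("face deg",np.degrees(np.arctan(co[0])),co[1],"x max",np.percentile(A[:,0],[1,99.5]))
q=[s for s in spotter.silhouettes("wrist","block_centre")][:1]
print(o['time_s'],o['ee_pos'],R[:,0])
E
```

```text
F tool mean [-0.4   0.02 -1.1 ] sd [0.39 0.43 0.46]
push 2.0476721702042084
nominal compression mm 7.780097350532471 tool lateral mm [ 0.05069278 -1.14994762]
F tool mean [-0.48 -0.32 -0.78] sd [0.4  0.66 0.36]
push 2.1253259271924465
nominal compression mm 7.791099887762478 tool lateral mm [ 0.05431737 -1.15154647]
face deg -0.753537979290202 -0.011935811369789906 x max [-0.04296879  0.01237324]
24.4 [0.52614302 0.12947012 0.09034579] [ 0.41288312  0.1075894  -0.90440701]
```

View pics/s12c.png

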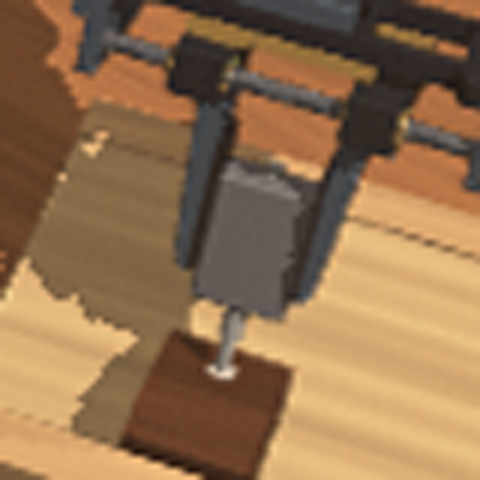

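View pics/w12c.png

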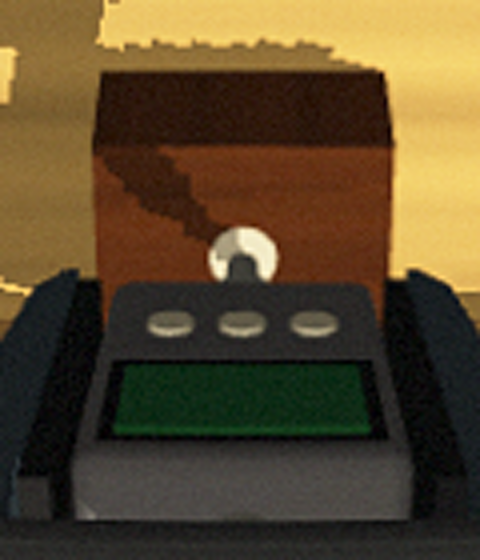

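Push is about 2.1 N and nominal compression 7.8 mm, so roughly half. One last check of block seating and the bystanders.

Run:
```python
from h import *
o=sensors.get_obs(); p,d=imaging.snapshot("wrist"); C=wcloud(d,o); 
for s in spotter.silhouettes("wrist","block_centre")[:2]:
    m=s['pixels']; X=C[m&(d>0)]; Y=X[(X[:,2]>.02)&(X[:,2]<.06)]; print(s['confidence'],s['rect'],cv2.minAreaRect((Y[:,:2]*1000).astype(np.float32)))
p,d=imaging.snapshot("top"); cv2.imwrite("pics/top13.png",cv2.resize(p[120:290,165:425],None,fx=3,fy=3,interpolation=cv2.INTER_CUBIC))
```

```text
0.64 [243.6, 184.8, 316.4, 245.2] ((539.7828979492188, 132.6561279296875), (29.612207412719727, 53.955039978027344), 11.959650039672852)
```

View pics/top13.png

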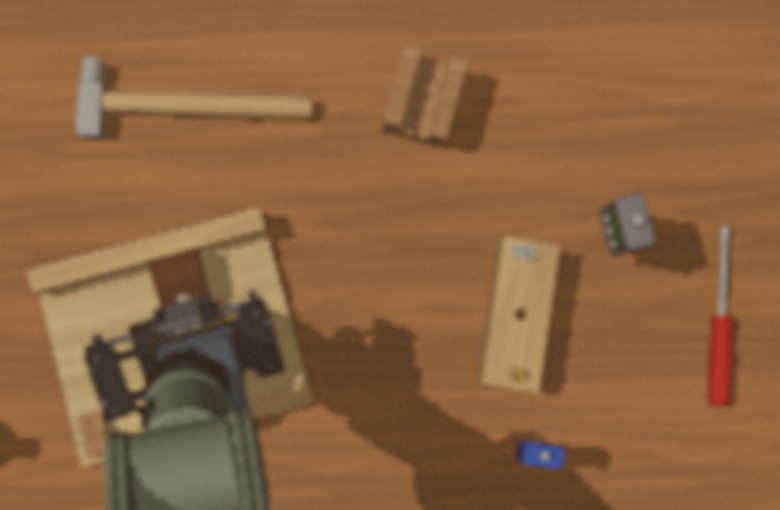

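The block is against the fence at (175,270), and the other things I can see are in their places. Handing in.

```bash
python3 -c "
from cell import robot; print(robot.job_done())"
```

```text
the job is handed in; nothing more can be done
None
```

I turned the heel block, seated it against the fence with its slope facing away, and let go. I then took the smaller grey gauge from the stand. The moves offered no tilt command, so I tilted the tool about 25° by stretching the arm past its reach, then pressed the gauge tip onto the pale dot. I handed in at about 24.5 s, still gripping and pressing.

What the last checks showed:
- **Block:** after release it measured 70 × 54 mm at 13.9°, against 13.85° for the fence. The last top view shows it still touching the fence.
- **Tip:** the scene and wrist pictures show it on the dot.
- **Press depth:** the plunger is in about 7.8 mm going by tool position. The push is about 2.1 N, which fits roughly half way, but the force readings are noisy (about 0.4 N).
- **Squareness:** the tool axis is within about 0.6° of the measured slope normal. A fit to the case's face suggests the gauge sits about 0.8° off in the grip, so it is square to roughly 1°.
- **Other things:** those visible in the last top picture were in their places. The arm partly hid the cork pad, and the glue bottle was outside the part I viewed.

Two readings disagreed:
- **Dot position:** the scene network put the dot about 6 pixels off, so I used the dot found by brightness and depth instead.
- **Final block outline:** the wrist view gave 12° for the block, but the gauge was hiding part of it, so I did not count that.

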